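Refit the drip plate of the bottling tray

TASK

Take the round drip plate off its stud on the drying stand (raise it until the stud is in the wide end of the keyhole, then draw it off), lay it flat on the cork mat with the red grip up and let go of it. Then pick it up by the red grip and fit it into the recess of the dark round drip tray, tilted, one edge first under the orange lip, then level it so that it lies flat on the bottom of the recess, and let go. Leave the pump bottles, jar, caps and bowl where they are.

Things in the scene. Friction and masses are not known exactly. Their poses are not given: they have to be found in the camera images.
- plate: Aluminium drip plate: disc 140 mm across, 8 mm thick, about 0.28 kg. Origin: centre of its back face. Its +x is the disc's axis, out of the side with the red grip; y runs along the grip; +z points to the keyhole. At the start it hangs upright on the stud, back to the board, keyhole up, stud at the narrow end, disc centre about 115 mm above the counter, top rim about 185 mm.
- grip (a point): Middle of the plate's red grip, a rib centred on the front face: 64 mm long (plate y), 12 mm thick (plate z), 24 mm high (8 to 32 mm from the back face along plate x). This point lies 20 mm from the back face on the disc's axis. Axes as the plate.
- keyhole (a point): Centre of the wide end of the plate's through keyhole: a square 17 mm across, 18 mm from the disc's centre along plate +z. An 8 mm slot runs from it outward and ends 38 mm from the disc's centre. To free the plate raise it about 17 mm, then draw it off along its +x by at least 25 mm. Axes as the plate.
- stand: Wooden drying stand, fixed: a 130 x 170 mm foot 12 mm thick and an upright board 150 mm wide whose top is 154 mm above the counter; the hung plate's top rim stands 30 mm above the board. Origin: on the counter, under the front face of the board, at mid-width. The stud sticks out along the stand's +x.
- stud (a point): Middle of the stud's stem, 150 mm above the counter, 10 mm in front of the board. The stem is 5 mm in diameter; its head, 11 mm in diameter and 5 mm thick, lies 16 to 21 mm in front of the board. Axes as the stand.
- mat: Cork mat, fixed, 220 x 220 mm, 5 mm thick. Origin: centre of its underside, on the counter.
- tray: Dark round drip tray, fixed, 188 mm across, rim 36 mm above the counter. Origin: centre of its underside. Round recess 144 mm across and 16 mm deep. An orange retaining lip reaches over the recess on the tray's -x side. The plate does not go in level: tilt it about 8 to 20 degrees, edge towards the lip low, slide that edge under the lip, then level it.
- lip (a point): Middle of the lip's straight inner edge, at its underside: 63 mm from the tray's centre towards tray -x, 34 mm above the counter. The lip is 70 mm wide and 7 mm thick; it covers the outer 9 mm of the recess and leaves 14 mm free between the recess bottom and itself. Axes as the tray.
- seat (a point): Centre of the recess bottom, 20 mm above the counter; axes as the tray. When fitted the plate's origin is here, within the 2 mm play, any way round.
- pump_a: Bystander: dark pump bottle with clear cover, 42 mm in diameter, 145 mm tall. Origin: centre of its underside.
- pump_b: Bystander: another such pump bottle.
- pump_c: Bystander: another such pump bottle.
- jar: Bystander: amber jar, 70 mm in diameter, 85 mm tall. Origin: centre of its underside.
- cap_a: Bystander: white bottle cap, 42 mm in diameter, 22 mm high. Origin: centre of its underside.
- cap_b: Bystander: another such cap.
- bowl: Bystander: red bowl, 170 mm in diameter, 75 mm high. Origin: centre of its underside.
There are look-alikes about, which are no part of the job. What is shaped like the plate but blue is not meant.

How it is judged (in metres and radians):
On the way, in this order (a step that is already met when the one before it is completed fails the run):
1. the plate is off the stud: its origin more than 60 mm from the stud (distance between plate and stud above 0.06 m), for 0.1 s.
2. the plate lies flat on the mat, grip up (within 0.1 rad), its centre within 90 mm of the mat's, let go (angle between plate's own x axis and vertical below 0.1 rad and horizontal distance between plate and mat below 0.09 m and contact force between plate and mat above 0.3 N and contact force between plate and the fingers below 0.1 N), for 0.2 s.
3. the plate is in the tray's recess edge first: tilted 0.05 to 0.6 rad, its centre within 10 mm of the seat's axis and less than 15 mm above the recess bottom (angle between plate's own x axis and vertical between 0.05 and 0.6 rad and horizontal distance between plate and seat below 0.01 m and z of plate in the frame of seat below 0.015 m).
At the end, for the whole second after the job is handed in: The plate lies at rest flat on the bottom of the tray's recess under the lip, grip up: its origin within 5 mm of the seat's axis and less than 3 mm above the recess bottom, tilted less than 0.03 rad (horizontal distance between plate and seat below 0.005 m and z of plate in the frame of seat below 0.003 m and angle between plate's own x axis and vertical below 0.03 rad and linear speed of plate below 0.02 m/s); the robot touches nothing.
It fails at once if a bystander (pump bottle, jar, cap or bowl) is moved more than 30 mm (distance of any of pump_a, pump_b, pump_c, jar, cap_a, cap_b, bowl from where it was at the start of the episode above 0.03 m).
It also fails if it takes over 66 s, if anything falls off the work surface, if the arm or the gripper's body presses on something with over 40 N, if the wrist force passes 120 N, or if a joint passes its speed limit or range.

ROBOT

A 6-joint arm with a two-finger parallel gripper is mounted at the origin on the work surface. World frame = base frame: x ahead of the robot, y to its left, z up, the work surface at z = 0. Lengths are in m, angles in degrees, forces in N, time in s.
With the tool pointing down it reaches from about 0.3 to 0.75 m from the base axis. Payload 8.5 kg.
Tool frame: the origin (TCP) lies midway between the tips of the shut fingers; the grasp point (between the pads) lies 19 mm behind it (env.grip_depth is the distance from the TCP to the grasp point, in m); x points along the fingers, y is the direction in which the jaws open and shut, and the axes are right-handed (so a half turn about x gives the same grasp; the last joint's range is limited). The gripper opens to 85 mm and grips with 20 to 120 N. Pads are 22 mm wide; open, the fingers measure 114 mm over their backs; the gripper's body (76 mm by 85 mm) begins 54 mm behind the grasp point. The pads swing forward as they close: fully open they stand 13 mm farther back than shut.
Start: joints at [64.039, 21.807, 74.336, -0, 83.858, -12.336], TCP at [0.13, 0.535, 0.231] pointing down, gripper open.
Joint ranges: [-178.18, 178.18], [-50.72, 133.34], [12.68, 142.11], [-81.47, 261.47], [9.98, 163.14], [-165.26, 165.26]. Speed limits (degrees/s): [136.94, 136.94, 180, 180, 180, 180].

INTERFACE

Orientations are given as a 3x3 rotation matrix whose columns are the frame's x, y, z axes.
In Python, from rig import env gives the robot as it stands.
- The arm moves only by the tool play_rows, never from a script. Its arguments are lists of equal length, an entry for each row: "travel": the shift along the world's x, y, z in cm, a list of three; "rotation": the turn, a rotation vector about the world's x, y, z in rad, a list of three; "claw": the finger opening in cm, from 0 to 8.54. A call has 1 to 12 rows; each row shifts and turns the pose as measured when the row begins; what a row does not reach is not made up. A row lasts 1/12 s, in which the tool goes at most 41.7 mm and 7.16 degrees, less where a joint would pass 70% of its speed; a pose out of reach is approached as far as the arm can. A call is refused whole if a number of a shift passes 4.17 or a number of a turn 0.125, either way. A call with a gripper value outside its range is refused whole. The fingers move at their own pace and stop on an object; "squeeze" is the grip in N (left out, the last holds). Time passes only in rows, so rows that do not move let the fingers close. It gives the time, the measured TCP pose, the force and the opening at its end, in the units of the state.
- env.observe(): the state, without advancing time (a new reading comes with each control period).
- env.get_image(name): name is "scene" or "top"; returns the picture (420x560x3 uint8, red, green, blue); there is no depth.
- env.camera_info(name): a dict with "vertical_fov" (degrees; the focal length in pixels is half the picture's height over the tangent of half this angle, whatever the lens; pixels are square), "cx", "cy" (the principal point, pixels), "eye" and "rotation" of the camera in the world. Camera axes: x right, y down, z forward; pixel columns grow to the right and rows downward; lengths in m; the calibration is good to about 2 mm. A picture is of the moment at which its call begins. camera_info takes no time and is no camera call.
- env.close_job(): hands the job in, once; it reports no verdict.
The state is a dict: "time_s": time; "q": joint angles; "qvel": joint speeds; "joint_efforts": joint torques, N m; "position": TCP position; "tool_rot": TCP orientation; "ft_force": force on the tool from outside, world axes, zero at the start; "wrist_torque": the same for the moment, N m; "grip_width": finger opening in m.
Only numpy, scipy, OpenCV 4.12 (cv2) and the standard library are available. Lean on these libraries where they do the work, as an engineer would, in place of code of your own. Each camera call takes 0.05 s, during which the arm holds its last target.

## Working session

There is one attempt and no reset: what is moved stays moved. The work goes in short steps, Python scripts to look and compute and a tool call to move; the robot and the scene stay as the last step left them, time stands still between calls to the robot, and variables do not carry over. Pictures are saved under pics/ and viewed, and the job is handed in when it is done.

Besides the shell and the picture viewer there is one more tool, called by a JSON object that holds its "fn" and its "kwargs". play_rows: Moves the arm, as the interface text tells. Its arguments: {"type":"object","properties":{"travel":{"type":"array","items":{"type":"array","items":{"type":"number"}}},"rotation":{"type":"array","items":{"type":"array","items":{"type":"number"}}},"claw":{"type":"array","items":{"type":"number"}},"squeeze":{"type":"number"}},"required":["travel","rotation","claw"]}

```bash
ls; mkdir -p pics; python3 - <<'E'
from rig import env
import cv2
for n in ("scene","top"):
    im=env.get_image(n); cv2.imwrite(f"pics/{n}0.png",im[:,:,::-1]); print(n,env.camera_info(n))
print(env.observe(), env.grip_depth)
E
```

```text
pics
scene {'vertical_fov': 52.18961807409407, 'cx': 277.498962832936, 'cy': 209.50801691538106, 'eye': array([1.14146716, 0.68495776, 0.96202047]), 'rotation': array([[-0.80043083,  0.4085404 , -0.4386402 ],
       [ 0.5991864 ,  0.52466856, -0.60473016],
       [-0.01691598, -0.7468719 , -0.66475274]])}
top {'vertical_fov': 55.87718402263035, 'cx': 277.5091060673425, 'cy': 210.36784705345303, 'eye': array([ 0.39044458, -0.09158467,  1.0967887 ]), 'rotation': array([[-0.00661497, -0.98575761,  0.16804218],
       [-0.99996566,  0.00568202, -0.00603208],
       [ 0.00499135, -0.16807631, -0.98576135]])}
{'time_s': 0.1, 'q': array([ 6.40411970e+01,  2.18391102e+01,  7.43809845e+01, -1.83430031e-03,
        8.38582016e+01, -1.23342058e+01]), 'qvel': array([-0.01655382, -0.15491221, -0.06752086, -0.01289908,  0.05470823,
       -0.02056463]), 'joint_efforts': array([ 5.05356293e-03, -4.49217331e+01, -2.31652343e+01, -1.10831304e-04,
        3.66458116e-03,  2.42711212e-05]), 'position': array([0.12943127, 0.53427322, 0.23075158]), 'tool_rot': array([[-5.69544276e-04,  2.35555625e-01,  9.71860702e-01],
       [-1.24259178e-03,  9.71859942e-01, -2.35556169e-01],
       [-9.99999066e-01, -1.34178578e-03, -2.60817784e-04]]), 'ft_force': array([-0.80813844, -0.2212215 ,  0.62694982]), 'wrist_torque': array([ 0.01759332, -0.01129127, -0.01759599]), 'grip_width': 0.08566487185719392} 0.0187
```

View pics/scene0.png

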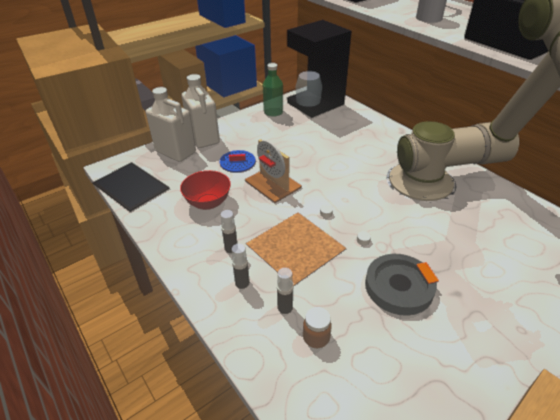

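View pics/top0.png

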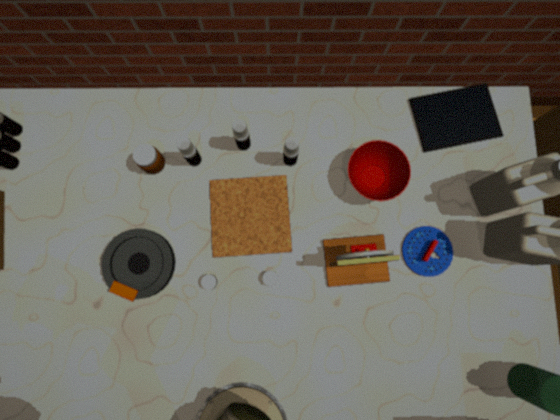

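```bash
cat > h.py <<'E'
import numpy as np, cv2
from rig import env
from scipy.optimize import least_squares
def cam(n):
    c=env.camera_info(n); f=210/np.tan(np.radians(c['vertical_fov']/2)); return c,f
def proj(n,P):
    c,f=cam(n); p=(np.atleast_2d(P)-c['eye'])@c['rotation']
    return np.c_[c['cx']+f*p[:,0]/p[:,2], c['cy']+f*p[:,1]/p[:,2]]
def ray(n,uv):
    c,f=cam(n); d=c['rotation']@np.array([(uv[0]-c['cx'])/f,(uv[1]-c['cy'])/f,1.]); return c['eye'],d
def atz(n,uv,z):
    e,d=ray(n,uv); return e+d*(z-e[2])/d[2]
def tri(us,ut):
    A=[];b=[]
    for n,u in (("scene",us),("top",ut)):
        e,d=ray(n,u); d/=np.linalg.norm(d); M=np.eye(3)-np.outer(d,d); A.append(M); b.append(M@e)
    P=np.linalg.lstsq(np.vstack(A),np.hstack(b),rcond=None)[0]
    return P, proj("scene",P)[0]-us, proj("top",P)[0]-ut
def crop(im,x0,y0,w,h,k,name):
    c=cv2.resize(im[y0:y0+h,x0:x0+w],None,fx=k,fy=k,interpolation=cv2.INTER_CUBIC)
    for i in range(0,w,10): cv2.putText(c,str(x0+i),(i*k,8),0,0.3,(0,255,0),1); cv2.line(c,(i*k,10),(i*k,14),(0,255,0),1)
    for i in range(0,h,10): cv2.putText(c,str(y0+i),(0,i*k+4),0,0.3,(0,255,0),1)
    cv2.imwrite(name,c)
E
python3 - <<'E'
from h import *
s=cv2.imread("pics/scene0.png");t=cv2.imread("pics/top0.png")
crop(s,225,130,90,75,8,"pics/s_stand.png"); crop(t,310,220,95,72,8,"pics/t_stand.png")
crop(s,355,245,95,72,8,"pics/s_tray.png"); crop(t,92,220,95,85,8,"pics/t_tray.png")
E
```

```text
(no output)
```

View pics/s_stand.png

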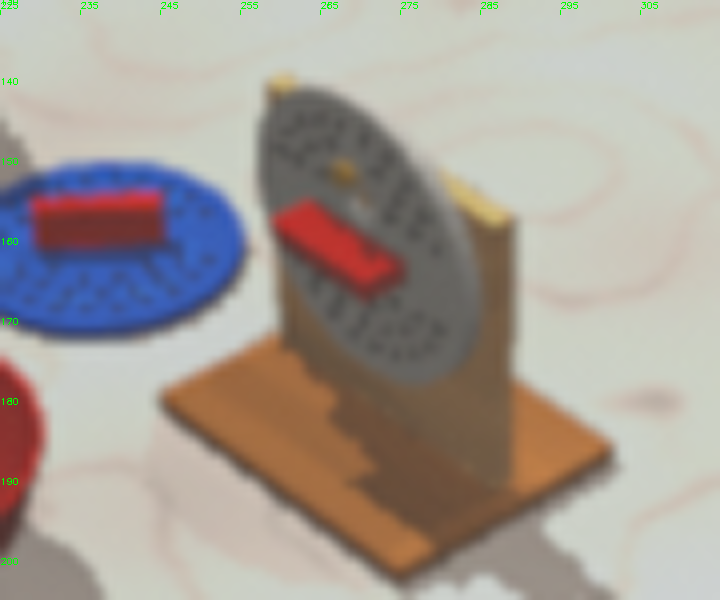

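View pics/t_stand.png

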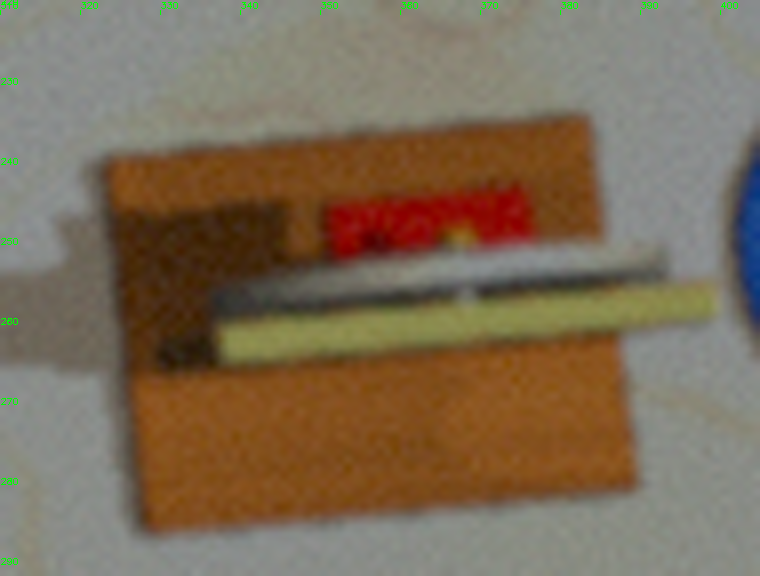

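View pics/s_tray.png

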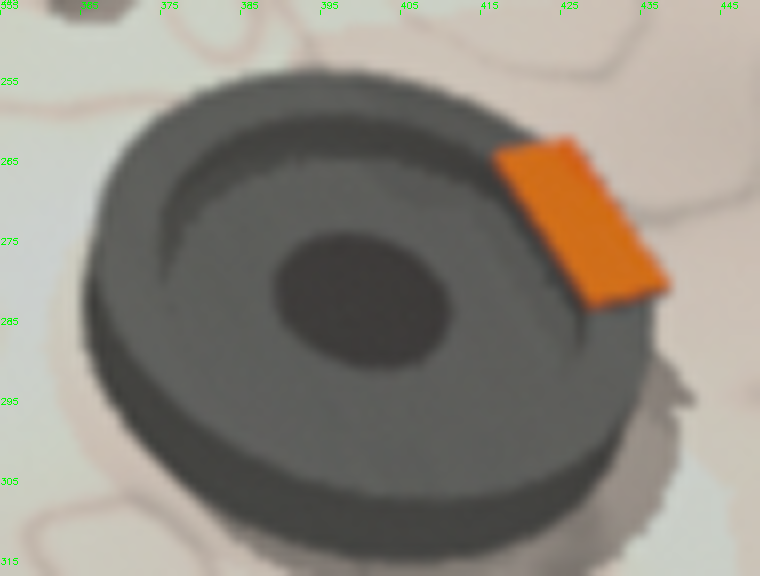

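View pics/t_tray.png

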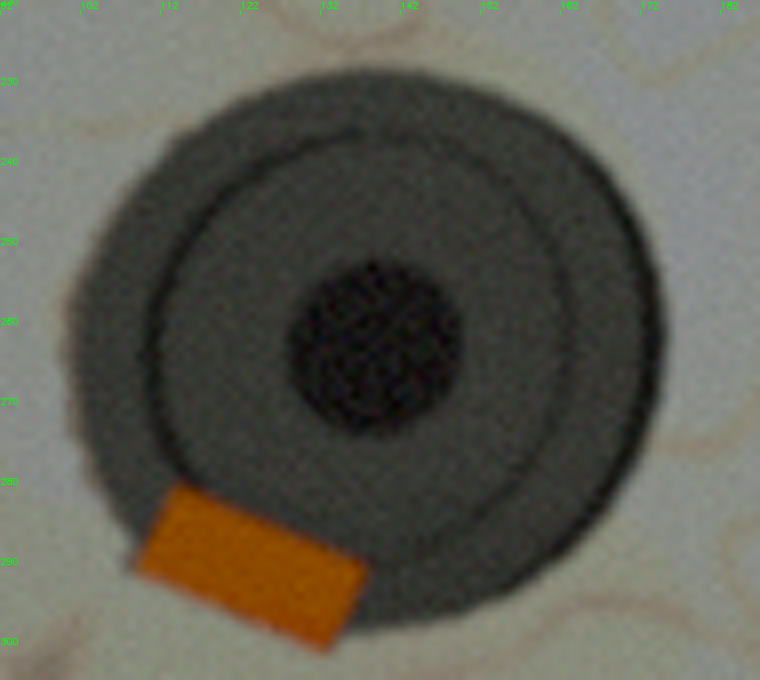

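```bash
cat > m.py <<'E'
from h import *
# stand fit: params x,y,yaw, foot offset fx, plate offset px (back-face to board), grip height gz
obs=[("top",(323.1,239.75),'f',(.065,.085)),("top",(383.5,234.5),'f',(.065,-.085)),("top",(389.5,281),'f',(-.065,-.085)),("top",(328.1,286.25),'f',(-.065,.085)),
("scene",(245,179.75),'f',(.065,-.085)),("scene",(275,201.2),'f',(.065,.085)),("scene",(301.6,186.2),'f',(-.065,.085)),
("top",(337.1,260.25),'b',(0,.075)),("top",(399.6,255.5),'b',(0,-.075)),
("top",(351.25,245.6),'g',(.032,.032)),("top",(376.25,243.1),'g',(.032,-.032)),
("scene",(271.25,165.9),'g',(.032,.032)),("scene",(259.4,157),'g',(.032,-.032)),("scene",(275.6,163.1),'g',(.008,.032)),("scene",(264,155),'g',(.008,-.032))]
def pts(p):
    x,y,a,fx,px,gz,gy=p; R=np.array([[np.cos(a),-np.sin(a)],[np.sin(a),np.cos(a)]]); o=[]
    for n,u,k,q in obs:
        q=np.array(q)+{'f':(fx,0),'b':(0,0),'g':(px,gy)}[k]; z={'f':.012,'b':.154,'g':gz+.006}[k]
        o.append([*(np.array([x,y])+R@q),z])
    return np.array(o)
def res(p): return np.array([proj(n,P)[0]-np.array(u)+.44 for (n,u,k,q),P in zip(obs,pts(p))]).ravel()
r=least_squares(res,[.4,-.3,0,0,.002,.115,0],loss='soft_l1')
p=r.x;print(p,np.degrees(p[2]));print(res(p).reshape(-1,2).round(2))
a=p[2];R=np.array([[np.cos(a),-np.sin(a)],[np.sin(a),np.cos(a)]])
print("grip",p[:2]+R@[p[4]+.02,p[6]],p[5])
# tray
def circ():
    pass
t=[("scene",(416.6,263.9),( -.063,-.035)),("scene",(429.3,283.2),(-.063,.035)),("top",(115,280.6),(-.063,.035)),("top",(138.4,291),(-.063,-.035))]
print("lip tri",tri(t[0][1],t[3][1]),tri(t[1][1],t[2][1]))
def tp(p):
    x,y,a,z=p;R=np.array([[np.cos(a),-np.sin(a)],[np.sin(a),np.cos(a)]])
    return np.array([[*(np.array([x,y])+R@q),z] for _,_,q in t])
f=lambda p: np.array([proj(n,P)[0]-np.array(u)+.44 for (n,u,q),P in zip(t,tp(p))]).ravel()
best=min((least_squares(f,[.37,.28,a0,.04]) for a0 in np.arange(-3,3,.7)),key=lambda r:r.cost)
print("tray",best.x,np.degrees(best.x[2]),f(best.x).round(2))
# dark disc centre
print("disc centre tri",tri((400.2,282.6),(139,263.5)), atz("top",(139,263.5),.02))
m=[tri(a,b)[0] for a,b in ()]
print("mat", [atz("top",u,.005) for u in ((209.5,180),(287,176),(292,251),(213,257))],[atz("scene",u,.005) for u in ((297,214.5),(345,247),(294,282),(247,244))])
E
python3 m.py
```

```text
[ 0.43672119 -0.31042206  0.07529943  0.00157102  0.00283926  0.111225
 -0.00138473] 4.314339369128843
[[-0.4  -0.97]
 [ 0.55 -0.73]
 [ 0.65  0.53]
 [-0.54  0.53]
 [-0.69 -0.81]
 [-0.13  0.24]
 [ 0.92 -0.75]
 [-0.38  0.25]
 [-0.07 -0.2 ]
 [-0.46 -0.04]
 [ 0.2   0.35]
 [-0.5  -0.24]
 [-0.71  0.6 ]
 [ 0.55 -0.25]
 [ 0.05 -0.09]]
grip [ 0.4595999 -0.3100847] 0.11122500141616268
lip tri (array([0.35872534, 0.2684435 , 0.03553004]), array([-0.09921767,  0.00600876]), array([-0.08366049,  0.07136951])) (array([0.38535193, 0.33290197, 0.033678  ]), array([-0.48439293,  0.02837652]), array([-0.40062209,  0.32152809]))
tray [ 0.43160789  0.27586807 -0.39995713  0.0373428 ] -22.915855290329795 [ 0.1   0.16 -0.27 -0.12 -0.37  0.05  0.25  0.06]
disc centre tri (array([0.43132735, 0.27691402, 0.01597046]), array([ 0.07086218, -0.00184156]), array([ 0.05648981, -0.04805557])) [0.43104755 0.27568532 0.02      ]
mat [array([0.66489989, 0.0937313 , 0.005     ]), array([ 0.67539606, -0.12586874,  0.005     ]), array([ 0.46300601, -0.13735761,  0.005     ]), array([0.44797788, 0.07933083, 0.005     ])] [array([ 0.47391399, -0.126074  ,  0.005     ]), array([0.45062455, 0.07824171, 0.005     ]), array([0.65747825, 0.08904026, 0.005     ]), array([ 0.68012046, -0.11536033,  0.005     ])]
```

```bash
cat >> h.py <<'E'
from scipy.spatial.transform import Rotation as Ro
def Rtool(x,y):
    x=np.array(x,float);x/=np.linalg.norm(x);y=np.array(y,float);y-=x*(x@y);y/=np.linalg.norm(y);return np.c_[x,y,np.cross(x,y)]
def rem(P,Rt):
    o=env.observe(); d=(np.array(P)-o['position'])*100; r=(Ro.from_matrix(Rt)*Ro.from_matrix(o['tool_rot']).inv()).as_rotvec()
    print("t",round(o['time_s'],2),"shift cm",d.round(2),"len",np.linalg.norm(d).round(2),"rotvec",r.round(4),"len",np.linalg.norm(r).round(3),"w",round(o['grip_width'],4)); print("q",o['q'].round(1),"F",o['ft_force'].round(1))
a=np.radians(4.3); EX=np.array([np.cos(a),np.sin(a),0]);EY=np.array([-np.sin(a),np.cos(a),0]);EZ=np.array([0,0,1.])
RG=Rtool(-EX-EZ,EY); PG=np.array([.4538,-.3105,.108])
E
python3 -c "
from h import *
rem(PG-RG[:,0]*.1,RG)
print(atz('top',(380,165),.075))"
```

```text
t 0.1 shift cm [ 39.49 -83.95  -5.2 ] len 92.92 rotvec [0.0653 0.7855 0.296 ] len 0.842 w 0.0857
q [ 64.   21.8  74.4  -0.   83.9 -12.3] F [-0.8 -0.2  0.6]
[ 0.6860846  -0.37265273  0.075     ]
```

{"fn": "play_rows", "kwargs": {"travel": [[3,-2.8,0.5],[3,-2.8,0.5],[3,-2.8,0.5],[3,-2.8,0.5],[3,-2.8,0.5],[3,-2.8,0.5],[3,-2.8,0.5],[3,-2.8,0.5],[2,-3.5,0],[2,-3.5,0],[2,-3.5,0],[2,-3.5,0]], "rotation": [[0,0,0],[0,0,0],[0,0,0],[0,0,0],[0,0,0],[0,0,0],[0,0,0],[0,0,0],[0,0,0],[0,0,0],[0,0,0],[0,0,0]], "claw": [8.5,8.5,8.5,8.5,8.5,8.5,8.5,8.5,8.5,8.5,8.5,8.5], "squeeze": 60}}

```text
time_s: 1.1
position: [0.4491, 0.1619, 0.2678]
tool_rot: [[-0.007, 0.222, 0.975], [-0.005, 0.975, -0.222], [-1.0, -0.007, -0.005]]
ft_force: [0.8, 1.0, 0.1]
grip_width: 0.0849
```

{"fn": "play_rows", "kwargs": {"travel": [[0.7,-3.9,0.2],[0.7,-3.9,0.2],[0.7,-3.9,0.2],[0.7,-3.9,0.2],[0.7,-3.9,0.2],[0.7,-3.9,0.2],[0.7,-3.9,0.2],[0.7,-3.9,0.2],[0.7,-3.9,0.2],[0.7,-3.9,0.2],[0.7,-3.9,0.2],[0.7,-3.9,0.2]], "rotation": [[0,0.07,0.02],[0,0.07,0.02],[0,0.07,0.02],[0,0.07,0.02],[0,0.07,0.02],[0,0.07,0.02],[0,0.07,0.02],[0,0.07,0.02],[0,0.07,0.02],[0,0.07,0.02],[0,0.07,0.02],[0,0.07,0.02]], "claw": [8.5,8.5,8.5,8.5,8.5,8.5,8.5,8.5,8.5,8.5,8.5,8.5]}}

```text
time_s: 2.1
position: [0.532, -0.329, 0.292]
tool_rot: [[-0.768, -0.067, 0.637], [-0.092, 0.996, -0.007], [-0.634, -0.064, -0.771]]
ft_force: [1.0, -1.0, 0.3]
grip_width: 0.0846
```

```bash
python3 -c "
from h import *
rem(PG-RG[:,0]*.1,RG)
rem(PG,RG)"
```

```text
t 2.1 shift cm [ -0.77   2.38 -11.33] len 11.61 rotvec [ 0.0707 -0.0921  0.0112] len 0.117 w 0.0846
q [ -31.2   50.9   24.8  -45.8  138.2 -149.1] F [ 1.  -1.   0.3]
t 2.1 shift cm [ -7.82   1.85 -18.4 ] len 20.08 rotvec [ 0.0707 -0.0921  0.0112] len 0.117 w 0.0846
q [ -31.2   50.9   24.8  -45.8  138.2 -149.1] F [ 1.  -1.   0.3]
```

{"fn": "play_rows", "kwargs": {"travel": [[-0.2,0.6,-2.8],[-0.2,0.6,-2.8],[-0.2,0.6,-2.8],[-0.2,0.6,-2.8],[0,0,0],[0,0,0]], "rotation": [[0.018,-0.023,0.003],[0.018,-0.023,0.003],[0.018,-0.023,0.003],[0.018,-0.023,0.003],[0,0,0],[0,0,0]], "claw": [8.5,8.5,8.5,8.5,8.5,8.5]}}

```text
time_s: 2.6
position: [0.5259, -0.3171, 0.1654]
tool_rot: [[-0.711, -0.074, 0.699], [-0.048, 0.997, 0.057], [-0.701, 0.007, -0.713]]
ft_force: [0.3, 0.4, 1.1]
grip_width: 0.0849
```

```bash
python3 -c "
from h import *
for n in ('scene','top'):
    im=env.get_image(n)[:,:,::-1].copy(); cv2.imwrite(f'pics/{n}1.png',im)
    crop(im,*((225,110,100,80) if n=='scene' else (310,200,100,80)),7,f'pics/{n}1c.png')
rem(PG-RG[:,0]*.1,RG)
rem(PG,RG)"
```

```text
t 2.7 shift cm [-0.2   1.2   1.28] len 1.76 rotvec [-0.0053 -0.0068  0.0003] len 0.009 w 0.0849
q [ -32.    51.    41.9  -29.7  122.6 -134.6] F [ 0.  -0.8 -0.5]
t 2.7 shift cm [-7.25  0.67 -5.79] len 9.3 rotvec [-0.0053 -0.0068  0.0003] len 0.009 w 0.0849
q [ -32.    51.    41.9  -29.7  122.6 -134.6] F [ 0.  -0.8 -0.5]
```

View pics/scene1c.png

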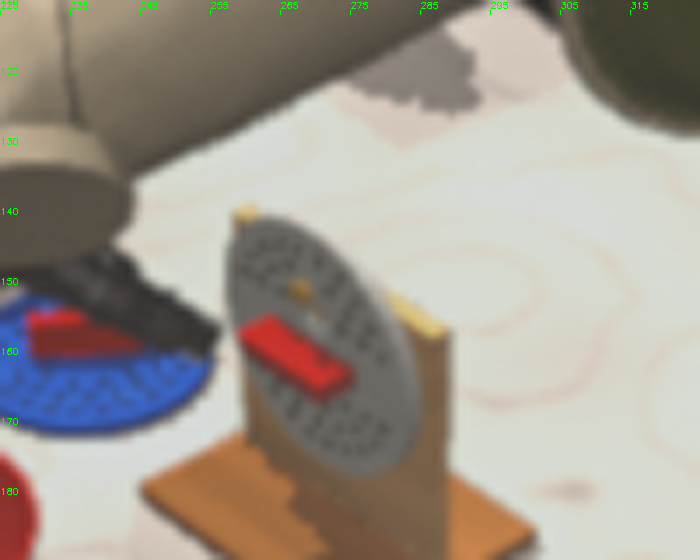

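View pics/top1c.png

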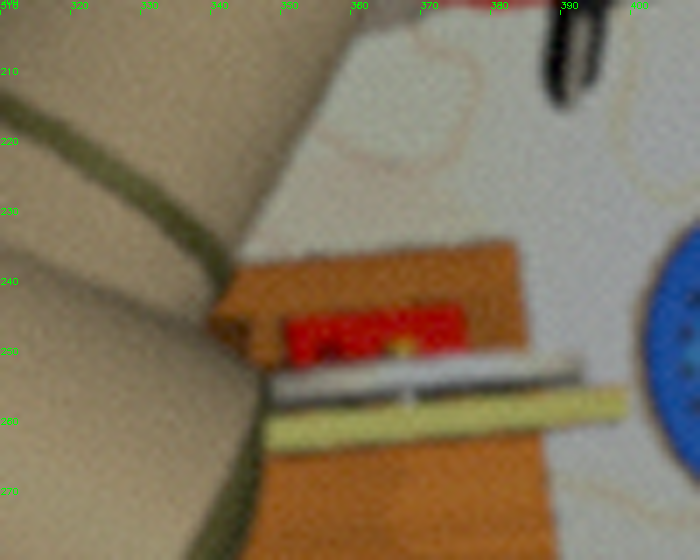

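{"fn": "play_rows", "kwargs": {"travel": [[-0.1,0.7,0.7],[-0.1,0.5,0.6],[0,0,0],[-1.2,-0.1,-1.2],[-1.2,-0.1,-1.2],[-1.2,-0.1,-1.2],[-1.2,-0.1,-1.2],[0,0,0],[0,0,0]], "rotation": [[-0.005,-0.007,0],[0,0,0],[0,0,0],[0,0,0],[0,0,0],[0,0,0],[0,0,0],[0,0,0],[0,0,0]], "claw": [8.5,8.5,8.5,8.5,8.5,8.5,8.5,8.5,8.5]}}

```text
time_s: 3.45
position: [0.4781, -0.308, 0.1431]
tool_rot: [[-0.692, -0.079, 0.718], [-0.066, 0.997, 0.045], [-0.719, -0.016, -0.694]]
ft_force: [-0.2, -0.7, 0.6]
grip_width: 0.0852
```

```bash
python3 -c "
from h import *
for n in ('scene','top'):
    im=env.get_image(n)[:,:,::-1].copy(); cv2.imwrite(f'pics/{n}2.png',im)
    crop(im,*((225,110,100,80) if n=='scene' else (310,200,100,80)),7,f'pics/{n}2c.png')
rem(PG,RG)"
```

```text
t 3.55 shift cm [-2.47 -0.25 -3.5 ] len 4.29 rotvec [ 0.0153  0.0193 -0.0039] len 0.025 w 0.0851
q [ -33.3   46.1   56.   -28.   112.2 -130.1] F [-0.   0.2 -0.2]
```

View pics/scene2c.png

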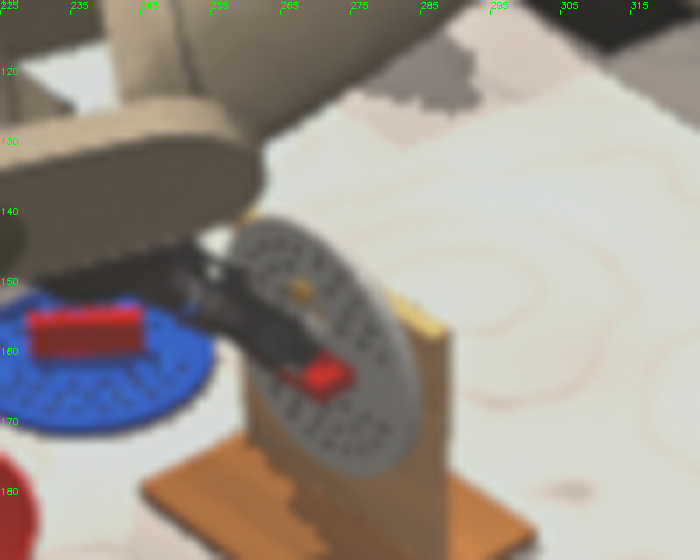

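View pics/top2c.png

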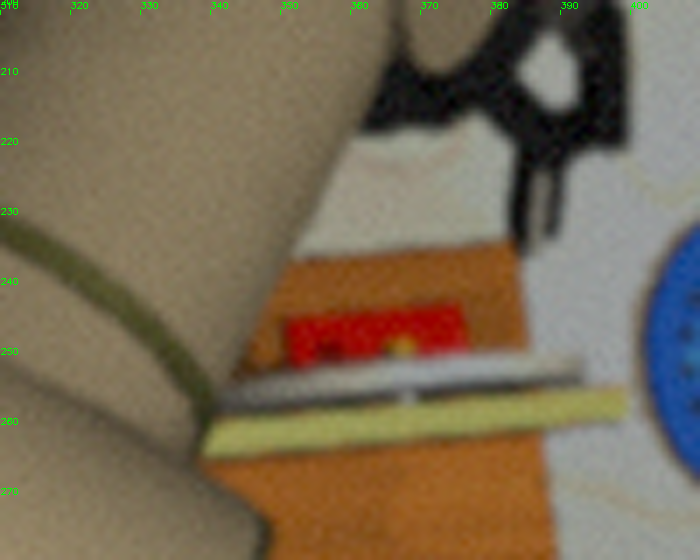

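```bash
python3 -c "
from h import *
o=env.observe();p=o['position'];R=o['tool_rot']
for s in (-1,1):
  P=p-R[:,0]*.013+s*.0425*R[:,1]; print(P,proj('top',P),proj('scene',P))
c=[.4596,-.3101,.114]
for s in (-1,1): print(proj('top',np.array(c)+s*.032*EY),proj('scene',np.array(c)+s*.032*EY))
"
```

```text
[ 0.49086889 -0.3495322   0.15305695] [[382.92331935 234.64215694]] [[252.22152666 149.02377726]]
[ 0.48417698 -0.26480799  0.15163313] [[347.59529533 237.70291747]] [[268.54574107 160.06936045]]
[[376.28352832 247.9466942 ]] [[260.97862925 156.57944946]]
[[350.66023184 250.04776575]] [[273.03678474 164.58939313]]
```

{"fn": "play_rows", "kwargs": {"travel": [[-0.4,-0.1,-0.9],[-0.5,-0.1,-0.9],[-0.6,0,-0.9],[-0.6,0,-0.6],[0,0,0],[0,0,0]], "rotation": [[0.015,0.019,-0.004],[0,0,0],[0,0,0],[0,0,0],[0,0,0],[0,0,0]], "claw": [8.5,8.5,8.5,8.5,8.5,8.5]}}

```text
time_s: 4.05
position: [0.458, -0.3105, 0.1071]
tool_rot: [[-0.705, -0.076, 0.705], [-0.054, 0.997, 0.054], [-0.707, 0.0, -0.707]]
ft_force: [0.2, -0.6, 0.4]
grip_width: 0.085
```

```bash
python3 -c "
from h import *
rem(PG,RG)"
```

```text
t 4.05 shift cm [-0.42  0.    0.09] len 0.43 rotvec [-0.0001  0.0004 -0.0009] len 0.001 w 0.085
q [ -34.5   47.1   60.9  -27.7  107.7 -128.8] F [ 0.2 -0.6  0.4]
```

{"fn": "play_rows", "kwargs": {"travel": [[-0.4,0,0.1],[0,0,0],[0,0,0],[0,0,0],[0,0,0],[0,0,0],[0,0,0],[0,0,0]], "rotation": [[0,0,0],[0,0,0],[0,0,0],[0,0,0],[0,0,0],[0,0,0],[0,0,0],[0,0,0]], "claw": [8.5,8.5,5.5,5.5,5.5,5.5,5.5,5.5], "squeeze": 70}}

```text
time_s: 4.72
position: [0.4549, -0.311, 0.1091]
tool_rot: [[-0.703, -0.077, 0.707], [-0.056, 0.997, 0.053], [-0.709, -0.002, -0.705]]
ft_force: [-0.8, -1.4, -0.5]
grip_width: 0.0619
```

```bash
python3 -c "
from h import *
for n in ('scene','top'):
    im=env.get_image(n)[:,:,::-1].copy(); cv2.imwrite(f'pics/{n}3.png',im)
    crop(im,*((225,110,100,80) if n=='scene' else (310,200,100,80)),7,f'pics/{n}3c.png')
rem(PG,RG)"
```

```text
t 4.82 shift cm [-0.11  0.06 -0.11] len 0.16 rotvec [ 0.0019  0.0024 -0.0016] len 0.003 w 0.0617
q [ -34.7   46.7   61.5  -27.8  107.4 -128.8] F [-1.4  0.3 -0.1]
```

View pics/scene3c.png

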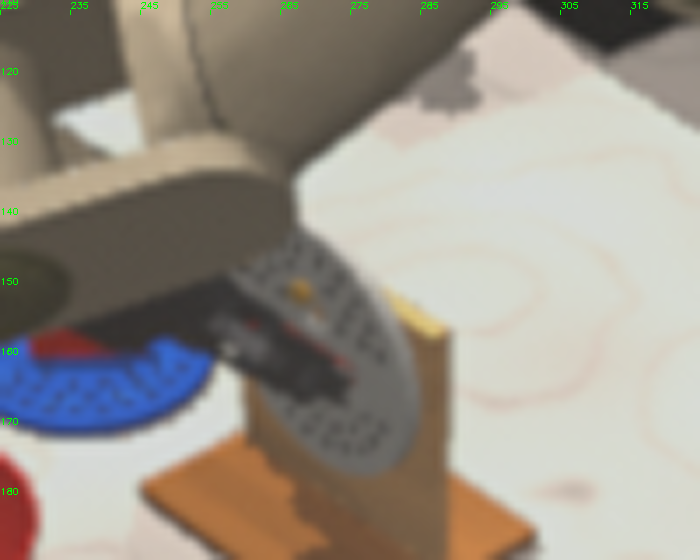

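View pics/top3c.png

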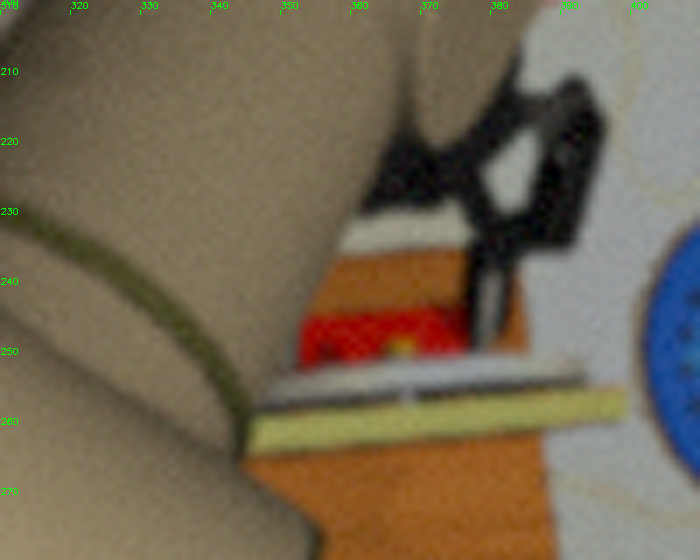

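{"fn": "play_rows", "kwargs": {"travel": [[0,0,0.4],[0,0,0.5],[0,0,0.5],[0,0,0.3],[0,0,0],[0,0,0]], "rotation": [[0,0,0],[0,0,0],[0,0,0],[0,0,0],[0,0,0],[0,0,0]], "claw": [5.5,5.5,5.5,5.5,5.5,5.5], "squeeze": 90}}

```text
time_s: 5.32
position: [0.4552, -0.3106, 0.1265]
tool_rot: [[-0.702, -0.077, 0.708], [-0.054, 0.997, 0.055], [-0.71, 0.0, -0.705]]
ft_force: [0.9, 0.2, -3.2]
grip_width: 0.0612
```

```bash
python3 -c "
from h import *
rem(PG+[0,0,.018],RG)
for n in ('scene',):
    im=env.get_image(n)[:,:,::-1].copy(); cv2.imwrite(f'pics/{n}4.png',im)
    crop(im,*((225,110,100,80) if n=='scene' else (310,200,100,80)),7,f'pics/{n}4c.png')
"
```

```text
t 5.32 shift cm [-0.14  0.01 -0.05] len 0.15 rotvec [-0.0003  0.0036 -0.0022] len 0.004 w 0.0612
q [ -34.6   45.6   60.6  -28.   109.1 -129.8] F [ 0.9  0.2 -3.2]
```

View pics/scene4c.png

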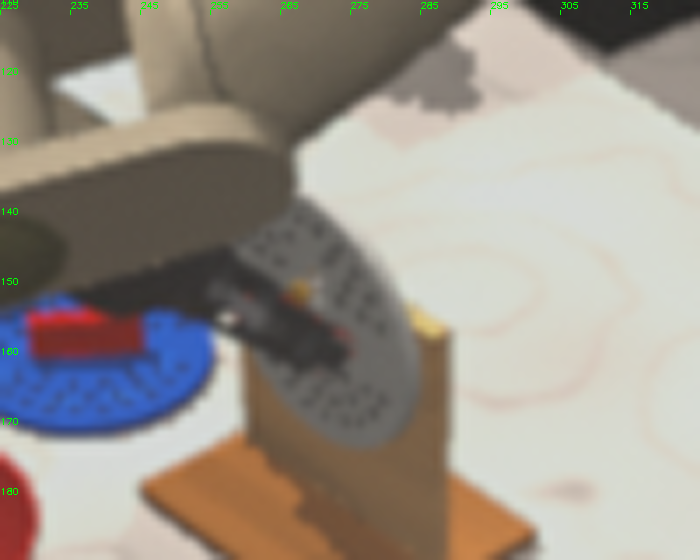

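{"fn": "play_rows", "kwargs": {"travel": [[0.5,0.04,0],[0.7,0.05,0],[0.7,0.05,0],[0,0,0]], "rotation": [[0,0,0],[0,0,0],[0,0,0],[0,0,0]], "claw": [5.5,5.5,5.5,5.5]}}

```text
time_s: 5.7
position: [0.476, -0.309, 0.1261]
tool_rot: [[-0.703, -0.077, 0.707], [-0.054, 0.997, 0.055], [-0.71, 0.001, -0.705]]
ft_force: [-0.0, -0.8, -4.2]
grip_width: 0.0609
```

{"fn": "play_rows", "kwargs": {"travel": [[1.5,0.1,0],[2,0.15,1],[2,0.15,2],[1,1,3],[0.5,2,3],[0.5,3,2],[0.5,3,1],[0,3,1],[0,3,0],[0,3,0],[0,3,0],[0,3,0]], "rotation": [[0,0,0],[0,0,0],[0,0,0],[0,0,0],[0,-0.05,0],[0,-0.11,0],[0,-0.11,0],[0,-0.11,0],[0,-0.11,0],[0,-0.11,0],[0,-0.11,0],[0,-0.11,0]], "claw": [5.5,5.5,5.5,5.5,5.5,5.5,5.5,5.5,5.5,5.5,5.5,5.5]}}

```text
time_s: 6.7
position: [0.5613, -0.0575, 0.2542]
tool_rot: [[0.063, -0.052, 0.997], [-0.043, 0.998, 0.055], [-0.997, -0.046, 0.061]]
ft_force: [1.4, -0.0, -4.4]
grip_width: 0.0611
```

```bash
cat >> h.py <<'E'
RM=Rtool([.7,0,-.714],[0,1,0]); PM=np.array([.569,-.023,.0203])
E
python3 -c "
from h import *
rem(PM+[0,0,.1],RM)
im=env.get_image('scene')[:,:,::-1].copy(); cv2.imwrite(f'pics/scene5.png',im)
"
```

```text
t 6.7 shift cm [  0.77   3.45 -13.39] len 13.85 rotvec [ 0.063  -0.7131 -0.0332] len 0.717 w 0.0611
q [ -17.3   20.7   72.4   -1.3   82.7 -110.2] F [ 1.4 -0.  -4.4]
```

View pics/scene5.png

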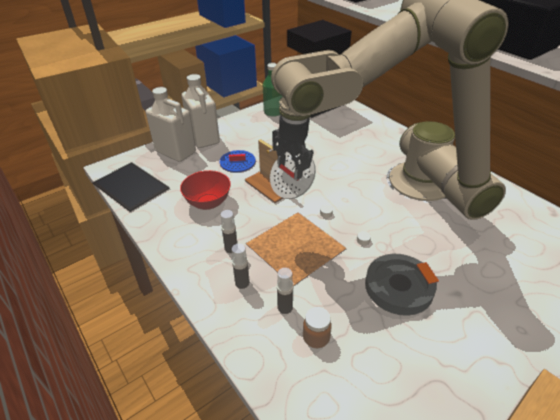

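{"fn": "play_rows", "kwargs": {"travel": [[0.1,0.5,-0.5],[0.1,0.5,-0.5],[0.1,0.5,-1],[0.1,0.5,-1],[0.1,0.5,-1.5],[0.1,0.5,-1.5],[0.1,0.5,-1.5],[0,0,-1.5],[0,0,-1.5],[0,0,0]], "rotation": [[0.01,-0.11,-0.005],[0.01,-0.11,-0.005],[0.01,-0.11,-0.005],[0.01,-0.11,-0.005],[0.01,-0.11,-0.005],[0.01,-0.11,-0.005],[0,-0.05,0],[0,0,0],[0,0,0],[0,0,0]], "claw": [5.5,5.5,5.5,5.5,5.5,5.5,5.5,5.5,5.5,5.5]}}

```text
time_s: 7.58
position: [0.5586, -0.0095, 0.1522]
tool_rot: [[0.676, -0.03, 0.736], [0.016, 1.0, 0.025], [-0.737, -0.005, 0.676]]
ft_force: [-1.3, -0.0, -4.8]
grip_width: 0.0608
```

```bash
python3 -c "
from h import *
rem(PM+[0,0,.04],RM)
for n in ('scene','top'):
    im=env.get_image(n)[:,:,::-1].copy(); cv2.imwrite(f'pics/{n}6.png',im)
    crop(im,*((230,170,120,110) if n=='scene' else (200,150,120,110)),5,f'pics/{n}6c.png')
"
```

```text
t 7.58 shift cm [ 1.04 -1.35 -9.19] len 9.34 rotvec [ 0.0054 -0.0331 -0.0295] len 0.045 w 0.0608
q [ -19.8   17.2  111.9   54.5   17.5 -159.6] F [-1.3 -0.  -4.8]
```

View pics/scene6c.png

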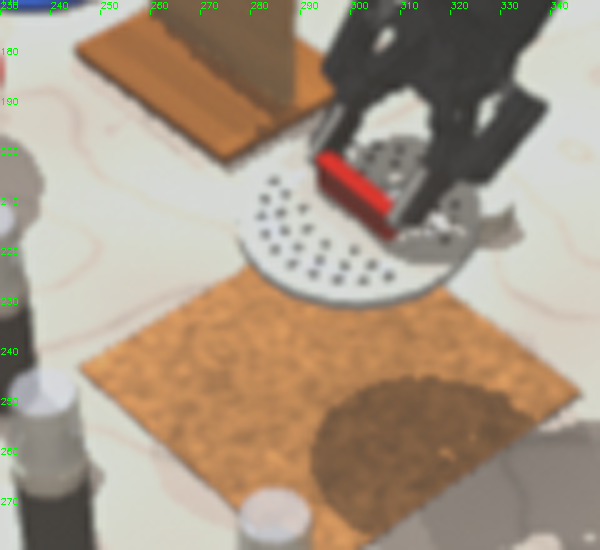

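View pics/top6c.png

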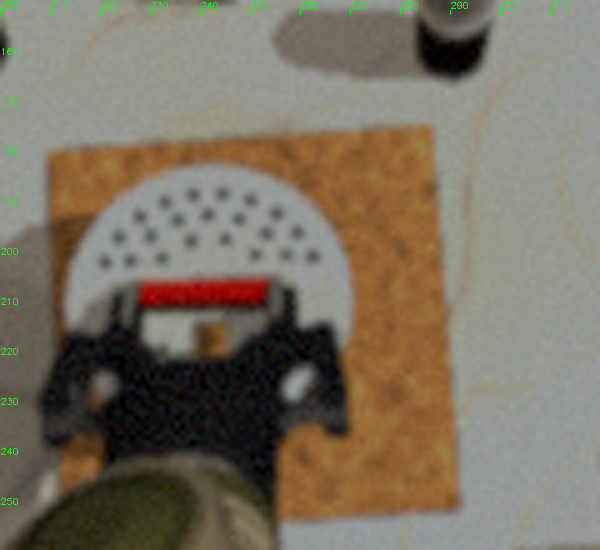

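{"fn": "play_rows", "kwargs": {"travel": [[0,0,0.5],[0,0,0.5],[0,0,0.5],[0,0,0.5],[0,0,0.5],[0,0,0],[0,0,0],[0,0,0],[0,0,0],[0,0,0],[0,0,0],[0,0,0]], "rotation": [[0,0.11,0],[0,0.11,0],[0,0.11,0],[0,0.11,0],[0,0.11,0],[0,0,-0.12],[0,0,-0.12],[0,0,-0.12],[0,0,-0.12],[0,0,-0.12],[0,0,-0.12],[0,0,-0.12]], "claw": [5.5,5.5,5.5,5.5,5.5,5.5,5.5,5.5,5.5,5.5,5.5,5.5]}}

```text
time_s: 8.68
position: [0.5659, -0.0141, 0.1944]
tool_rot: [[0.238, 0.746, 0.622], [-0.255, 0.666, -0.7], [-0.937, 0.008, 0.349]]
ft_force: [-0.2, 0.7, -4.1]
grip_width: 0.061
```

```bash
cat >> h.py <<'E'
b=np.radians(-80); H=np.array([np.cos(b),np.sin(b),0]); L=np.array([-np.sin(b),np.cos(b),0])
RM=Rtool(.7*H-.714*EZ,L); PM=np.array([.564,-.023,.0203])+.005*H
E
python3 -c "
from h import *
rem(PM+[0,0,.13],RM)
"
```

```text
t 8.68 shift cm [-0.1  -1.38 -4.41] len 4.63 rotvec [-0.3852 -0.1782 -0.5483] len 0.693 w 0.061
q [ -7.6  20.3  86.2 -15.1  58.4 -43. ] F [-0.2  0.7 -4.1]
```

{"fn": "play_rows", "kwargs": {"travel": [[0,-0.2,-0.5],[0,-0.2,-0.5],[0,-0.2,-0.5],[0,-0.2,-0.5],[0,-0.2,-0.5],[0,-0.2,-0.5],[0,-0.2,-0.5],[0,0,-0.5],[0,0,0]], "rotation": [[-0.06,-0.03,-0.083],[-0.06,-0.03,-0.083],[-0.06,-0.03,-0.083],[-0.06,-0.03,-0.083],[-0.06,-0.03,-0.083],[-0.06,-0.03,-0.083],[-0.03,0,-0.05],[0,0,0],[0,0,0]], "claw": [5.5,5.5,5.5,5.5,5.5,5.5,5.5,5.5,5.5]}}

```text
time_s: 9.43
position: [0.5752, -0.0328, 0.174]
tool_rot: [[0.135, 0.99, 0.048], [-0.738, 0.133, -0.662], [-0.661, 0.055, 0.748]]
ft_force: [0.0, 0.5, -3.4]
grip_width: 0.0611
```

```bash
python3 -c "
from h import *
rem(PM+[0,0,.04],RM)
for n in ('scene','top'):
    im=env.get_image(n)[:,:,::-1].copy(); cv2.imwrite(f'pics/{n}7.png',im)
    crop(im,*((230,170,120,110) if n=='scene' else (200,150,120,110)),5,f'pics/{n}7c.png')
"
```

```text
t 9.43 shift cm [ -1.03   0.49 -11.37] len 11.43 rotvec [0.0621 0.0648 0.0431] len 0.1 w 0.0611
q [  4.2  31.3  84.4 -53.1  68.9  20.4] F [ 0.   0.5 -3.4]
```

View pics/scene7c.png

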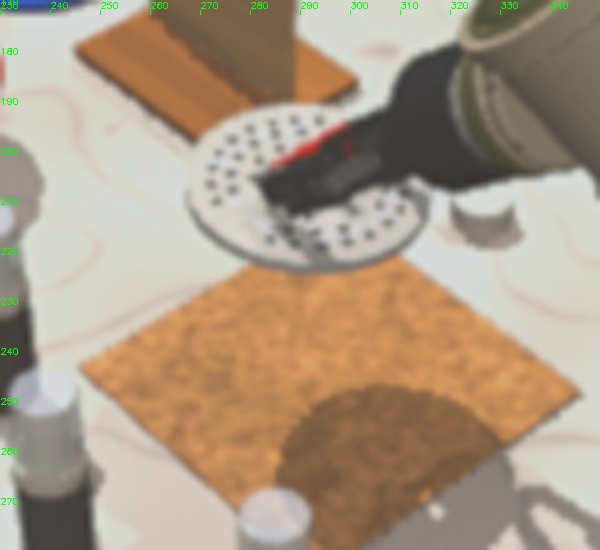

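View pics/top7c.png

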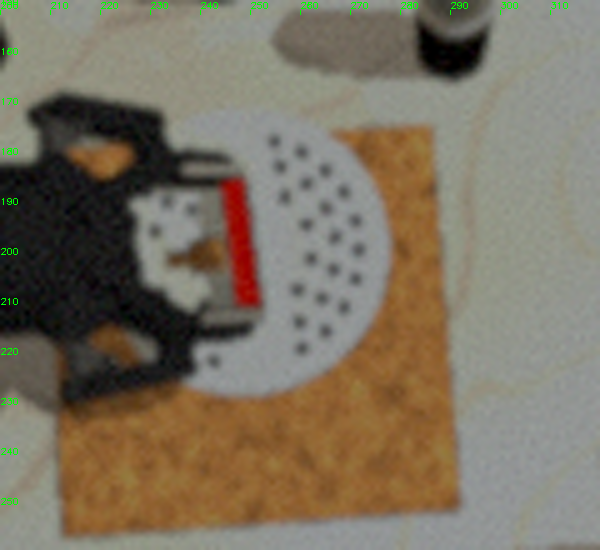

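{"fn": "play_rows", "kwargs": {"travel": [[-0.3,0.2,-1.5],[-0.3,0.2,-1.8],[-0.2,0.1,-1.8],[-0.2,0,-1.8],[0,0,-1.8],[0,0,-1.8],[0,0,-0.8],[0,0,0],[0,0,0]], "rotation": [[0.02,0.02,0.015],[0.02,0.02,0.015],[0.02,0.02,0.015],[0,0,0],[0,0,0],[0,0,0],[0,0,0],[0,0,0],[0,0,0]], "claw": [5.5,5.5,5.5,5.5,5.5,5.5,5.5,5.5,5.5]}}

```text
time_s: 10.28
position: [0.5684, -0.0315, 0.0706]
tool_rot: [[0.145, 0.984, 0.107], [-0.685, 0.178, -0.706], [-0.714, 0.03, 0.7]]
ft_force: [0.5, -0.2, -3.8]
grip_width: 0.061
```

```bash
python3 -c "
from h import *
rem(PM,RM)
for n in ('scene','top'):
    im=env.get_image(n)[:,:,::-1].copy(); cv2.imwrite(f'pics/{n}8.png',im)
    crop(im,*((230,170,120,110) if n=='scene' else (200,150,120,110)),5,f'pics/{n}8c.png')
"
```

```text
t 10.28 shift cm [-0.36  0.36 -5.03] len 5.05 rotvec [-0.005   0.0291 -0.0045] len 0.03 w 0.061
q [  2.9  37.8  91.1 -54.9  57.8  27. ] F [ 0.5 -0.2 -3.8]
```

View pics/scene8c.png

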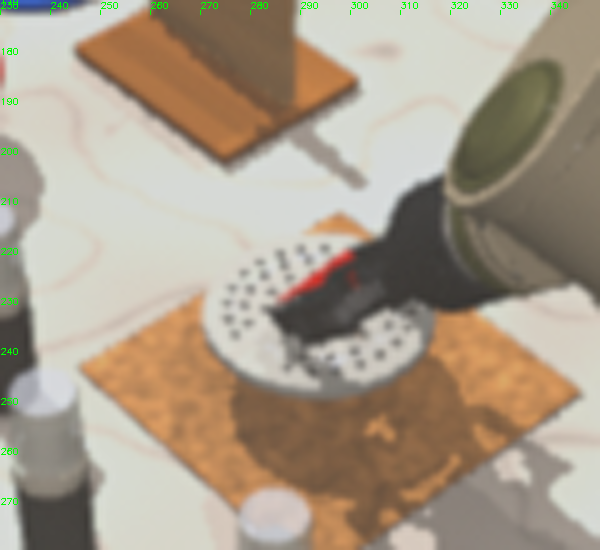

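View pics/top8c.png

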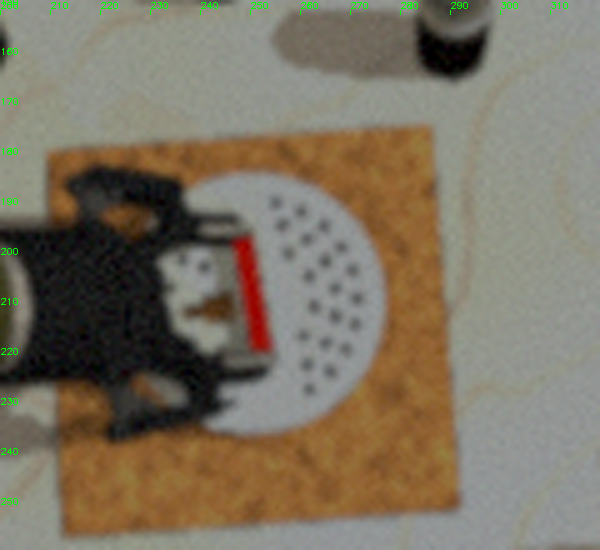

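{"fn": "play_rows", "kwargs": {"travel": [[0,0,-1.2],[0,0,-1.2],[0,0,-1.0],[0,0,-0.5],[0,0,-0.2],[0,0,0],[0,0,0]], "rotation": [[0,0.015,0],[0,0.015,0],[0,0,0],[0,0,0],[0,0,0],[0,0,0],[0,0,0]], "claw": [5.5,5.5,5.5,5.5,5.5,5.5,5.5]}}

```text
time_s: 10.97
position: [0.5697, -0.0312, 0.0273]
tool_rot: [[0.125, 0.984, 0.128], [-0.685, 0.179, -0.706], [-0.718, 0.001, 0.696]]
ft_force: [0.2, 0.3, -3.0]
grip_width: 0.0605
```

{"fn": "play_rows", "kwargs": {"travel": [[0,0,-0.3],[0,0,0]], "rotation": [[0,0,0],[0,0,0]], "claw": [5.5,5.5]}}

```text
time_s: 11.13
position: [0.5698, -0.0311, 0.0244]
tool_rot: [[0.126, 0.984, 0.127], [-0.685, 0.179, -0.706], [-0.718, 0.002, 0.696]]
ft_force: [0.7, -0.1, -3.8]
grip_width: 0.0611
```

```bash
python3 -c "
from h import *
rem(PM,RM)
for n in ('scene','top'):
    im=env.get_image(n)[:,:,::-1].copy(); cv2.imwrite(f'pics/{n}9.png',im)
    crop(im,*((230,170,120,110) if n=='scene' else (200,150,120,110)),5,f'pics/{n}9c.png')
"
```

```text
t 11.13 shift cm [-0.5   0.32 -0.41] len 0.72 rotvec [-0.0053  0.0009 -0.0054] len 0.008 w 0.0611
q [  2.9  42.4  91.4 -56.6  55.8  30.3] F [ 0.7 -0.1 -3.8]
```

View pics/scene9c.png

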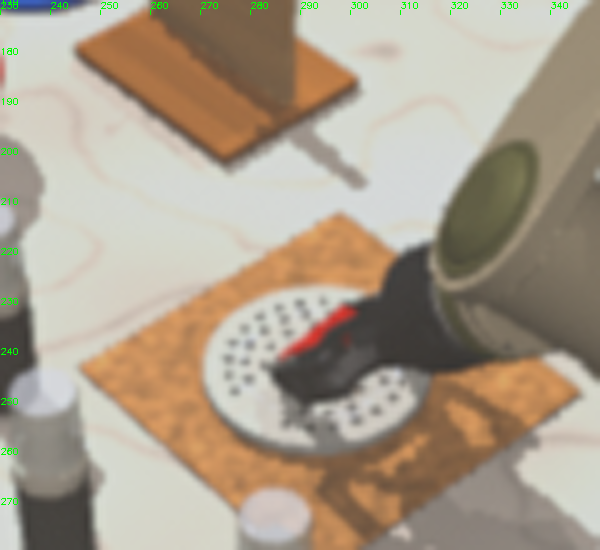

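{"fn": "play_rows", "kwargs": {"travel": [[0,0,-0.2],[0,0,-0.1],[0,0,0]], "rotation": [[0,0,0],[0,0,0],[0,0,0]], "claw": [5.5,5.5,5.5]}}

```text
time_s: 11.48
position: [0.5704, -0.0312, 0.0228]
tool_rot: [[0.128, 0.984, 0.126], [-0.686, 0.179, -0.706], [-0.717, 0.004, 0.697]]
ft_force: [-0.5, -0.1, -1.9]
grip_width: 0.0609
```

{"fn": "play_rows", "kwargs": {"travel": [[0,0,-0.1],[0,0,0]], "rotation": [[0,0,0],[0,0,0]], "claw": [5.5,5.5]}}

```text
time_s: 11.65
position: [0.5705, -0.0313, 0.0223]
tool_rot: [[0.128, 0.984, 0.125], [-0.686, 0.179, -0.705], [-0.716, 0.004, 0.698]]
ft_force: [-0.8, -0.8, -1.4]
grip_width: 0.0612
```

{"fn": "play_rows", "kwargs": {"travel": [[0,0,0],[0,0,0],[0,0,0],[0,0,0],[0,0,0],[-0.1,0.7,0.7],[-0.2,1.4,1.4],[-0.3,1.7,1.8],[-0.3,1.7,1.8],[-0.3,1.7,2],[0,1,3],[0,0,3]], "rotation": [[0,0,0],[0,0,0],[0,0,0],[0,0,0],[0,0,0],[0,0,0],[0,0,0],[0,0,0],[0,0,0],[0,0,0],[0,0,0],[0,0,0]], "claw": [7,8.5,8.5,8.5,8.5,8.5,8.5,8.5,8.5,8.5,8.5,8.5]}}

```text
time_s: 12.65
position: [0.5547, 0.0558, 0.1624]
tool_rot: [[0.12, 0.984, 0.132], [-0.686, 0.178, -0.706], [-0.718, -0.006, 0.696]]
ft_force: [0.6, -0.4, 1.7]
grip_width: 0.0854
```

```bash
python3 -c "
from h import *
for n in ('scene','top'):
    im=env.get_image(n)[:,:,::-1].copy(); cv2.imwrite(f'pics/{n}10.png',im)
    crop(im,*((250,200,90,75) if n=='scene' else (200,165,95,90)),8 if n=='scene' else 6,f'pics/{n}10c.png')
"
```

```text
(no output)
```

View pics/scene10c.png

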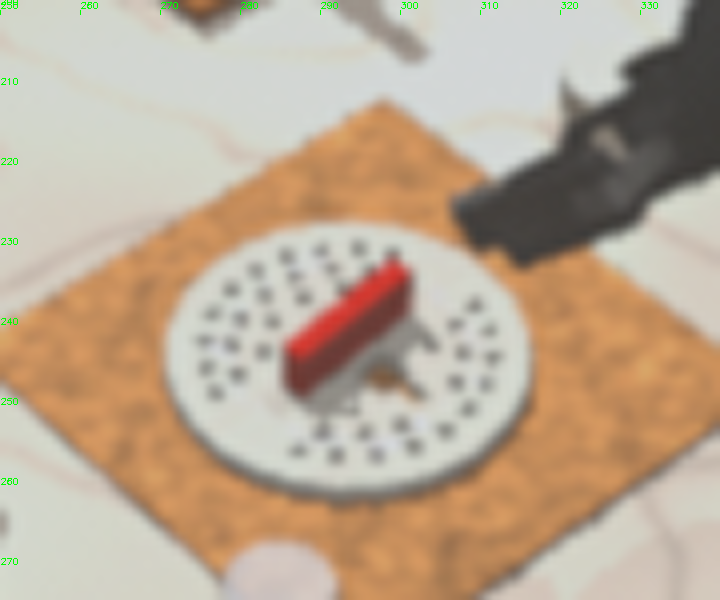

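View pics/top10c.png

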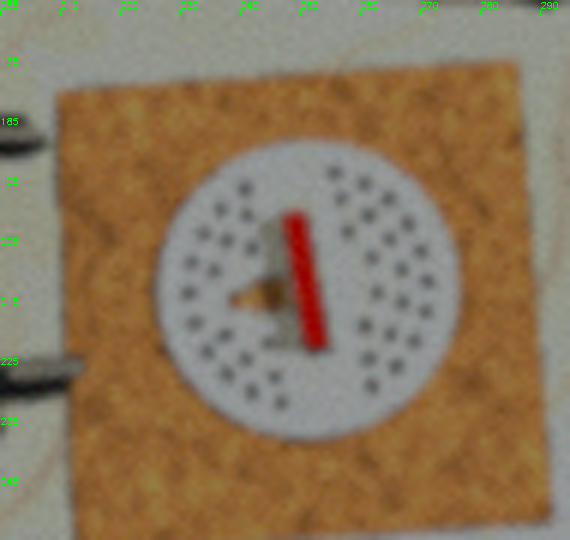

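```bash
python3 -c "
from h import *
g=.44
print(tri((293.4-g,239-g),(250.8-g,211.8-g)))
e1=atz('top',(249-g,200.5-g),.037);e2=atz('top',(252.7-g,223.3-g),.037);d=e1-e2;print(e1,e2,(e1+e2)/2,np.linalg.norm(d),np.degrees(np.arctan2(d[1],d[0])))
print('disc',atz('top',(251.4-g,213.2-g),.013), 'scene disc',atz('scene',(250+348/8-g,200+355/8-g),.013))
b=np.radians(-80); R=Rtool([0,0,-1],[np.cos(b),np.sin(b),0])
rem([.565,-.025,.15],R)
"
```

```text
(array([ 0.57016486, -0.02479583,  0.03306774]), array([0.31266893, 0.0393063 ]), array([ 0.23910988, -0.25586075]))
[ 0.60006669 -0.01933909  0.037     ] [ 0.53728851 -0.02967961  0.037     ] [ 0.5686776  -0.02450935  0.037     ] 0.06362410092276874 9.353498835197486
disc [ 0.56889334 -0.02455849  0.013     ] scene disc [ 0.57246665 -0.02269164  0.013     ]
t 12.75 shift cm [ 0.84 -8.   -1.61] len 8.21 rotvec [ 0.7017 -0.4843 -1.4881] len 1.715 w 0.085
q [ 12.   31.7  82.3 -46.4  74.1  18.5] F [-0.3 -0.3 -0.4]
```

{"fn": "play_rows", "kwargs": {"travel": [[0,0,0.5],[0,0,0.5],[0,-1,0],[0,-1,0],[0.1,-1,0],[0.1,-1,0],[0.1,-1,0],[0.1,-1,0],[0.1,-1,0],[0.2,-1,0],[0.2,0,0],[0.2,0,0]], "rotation": [[0.048,-0.033,-0.1],[0.048,-0.033,-0.1],[0.048,-0.033,-0.1],[0.048,-0.033,-0.1],[0.048,-0.033,-0.1],[0.048,-0.033,-0.1],[0.048,-0.033,-0.1],[0.048,-0.033,-0.1],[0.048,-0.033,-0.1],[0.048,-0.033,-0.1],[0.048,-0.033,-0.1],[0.048,-0.033,-0.1]], "claw": [6,6,6,6,6,6,6,6,6,6,6,6]}}

```text
time_s: 13.75
position: [0.5643, -0.0212, 0.1757]
tool_rot: [[-0.052, 0.406, -0.913], [-0.11, -0.911, -0.399], [-0.993, 0.08, 0.092]]
ft_force: [-0.3, 0.0, 0.2]
grip_width: 0.06
```

```bash
cat >> h.py <<'E'
b=np.radians(-80.6); RD=Rtool([0,0,-1],[np.cos(b),np.sin(b),0]); PD=np.array([.569,-.0245,.016])
E
python3 -c "
from h import *
rem(PD+[0,0,.06],RD)
"
```

```text
t 13.75 shift cm [ 0.47 -0.33 -9.97] len 9.98 rotvec [ 0.1029 -0.0653 -0.2511] len 0.279 w 0.06
q [-11.   27.2  75.3  -6.9  79.3  56.5] F [-0.3  0.   0.2]
```

{"fn": "play_rows", "kwargs": {"travel": [[0.2,-0.1,-1.5],[0.2,-0.1,-2],[0.1,-0.1,-2],[0,0,-2],[0,0,-2],[0,0,0],[0,0,0]], "rotation": [[0.035,-0.022,-0.085],[0.035,-0.022,-0.085],[0.033,-0.021,-0.08],[0,0,0],[0,0,0],[0,0,0],[0,0,0]], "claw": [5,5,5,5,5,5,5]}}

```text
time_s: 14.33
position: [0.5681, -0.0249, 0.078]
tool_rot: [[0.004, 0.14, -0.99], [0.01, -0.99, -0.14], [-1.0, -0.009, -0.006]]
ft_force: [-0.3, -0.4, 1.9]
grip_width: 0.05
```

```bash
python3 -c "
from h import *
rem(PD,RD)
im=env.get_image('scene')[:,:,::-1].copy()
crop(im,240,190,100,80,7,'pics/scene11c.png')
"
```

```text
t 14.33 shift cm [ 0.09  0.04 -6.2 ] len 6.2 rotvec [-0.0096  0.0044  0.0239] len 0.026 w 0.05
q [-14.7  32.3  84.1   0.7  63.4  67. ] F [-0.3 -0.4  1.9]
```

View pics/scene11c.png

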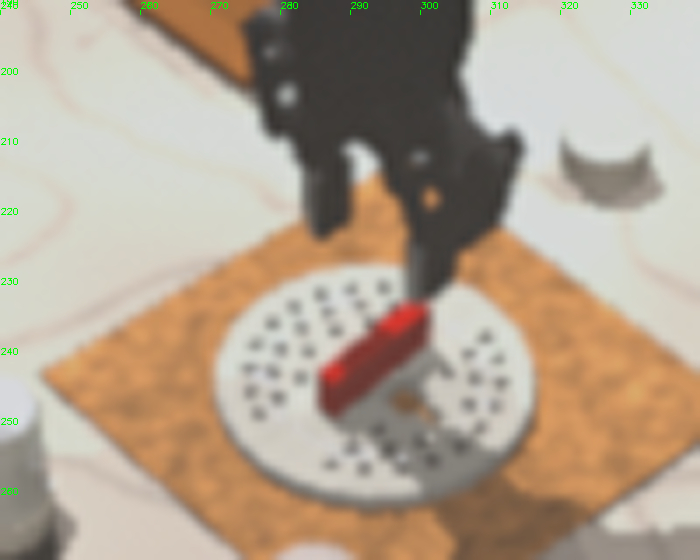

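{"fn": "play_rows", "kwargs": {"travel": [[0.1,0,-1.5],[0,0,-1.5],[0,0,-1.5],[0,0,-1],[0,0,-0.6],[0,0,0],[0,0,0]], "rotation": [[-0.01,0.004,0.024],[0,0,0],[0,0,0],[0,0,0],[0,0,0],[0,0,0],[0,0,0]], "claw": [5,5,5,5,5,5,5]}}

```text
time_s: 14.97
position: [0.5733, -0.0243, 0.0229]
tool_rot: [[0.013, 0.168, -0.986], [-0.004, -0.986, -0.168], [-1.0, 0.006, -0.012]]
ft_force: [0.5, 0.5, -0.8]
grip_width: 0.0503
```

```bash
python3 -c "
from h import *
rem(PD,RD)
"
```

```text
t 14.97 shift cm [-0.43 -0.02 -0.69] len 0.82 rotvec [ 0.004   0.0129 -0.0045] len 0.014 w 0.0503
q [-14.2  36.9  86.6  -0.   55.8  66.1] F [ 0.5  0.5 -0.8]
```

{"fn": "play_rows", "kwargs": {"travel": [[-0.4,0,-0.4],[0,0,-0.3],[0,0,0],[0,0,0]], "rotation": [[0.004,0.013,-0.004],[0,0,0],[0,0,0],[0,0,0]], "claw": [5,5,5,5]}}

```text
time_s: 15.3
position: [0.57, -0.0245, 0.0176]
tool_rot: [[0.002, 0.163, -0.987], [-0.0, -0.987, -0.163], [-1.0, 0.001, -0.002]]
ft_force: [-0.2, 0.0, 0.5]
grip_width: 0.05
```

```bash
python3 -c "
from h import *
rem(PD,RD)
"
```

```text
t 15.3 shift cm [-0.1  -0.   -0.16] len 0.19 rotvec [ 0.0005  0.0022 -0.0001] len 0.002 w 0.05
q [-14.3  37.3  86.9   0.   55.7  66.2] F [-0.2  0.   0.5]
```

{"fn": "play_rows", "kwargs": {"travel": [[-0.1,0,-0.1],[0,0,0],[0,0,0],[0,0,0],[0,0,0],[0,0,0],[0,0,0],[0,0,0]], "rotation": [[0,0.002,0],[0,0,0],[0,0,0],[0,0,0],[0,0,0],[0,0,0],[0,0,0],[0,0,0]], "claw": [4,2,0.6,0.6,0.6,0.6,0.6,0.6], "squeeze": 80}}

```text
time_s: 15.97
position: [0.5692, -0.0246, 0.0173]
tool_rot: [[0.001, 0.163, -0.987], [-0.001, -0.987, -0.163], [-1.0, 0.001, -0.001]]
ft_force: [-0.2, 0.5, -0.2]
grip_width: 0.0103
```

```bash
python3 -c "
from h import *
rem(PD,RD);print(env.observe()['position'])
im=env.get_image('scene')[:,:,::-1].copy()
crop(im,240,190,100,80,7,'pics/scene12c.png')
im=env.get_image('top')[:,:,::-1].copy()
crop(im,200,165,95,90,6,'pics/top12c.png')
"
```

```text
t 15.97 shift cm [-0.02  0.01 -0.13] len 0.13 rotvec [ 0.0007  0.0009 -0.    ] len 0.001 w 0.0103
q [-14.4  37.3  87.   -0.   55.7  66.3] F [-0.2  0.5 -0.2]
[ 0.56915218 -0.0245589   0.01726559]
```

View pics/scene12c.png

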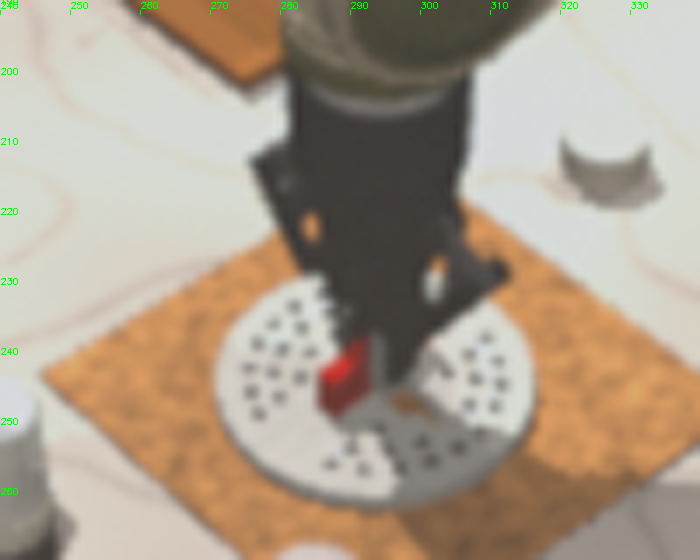

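View pics/top12c.png

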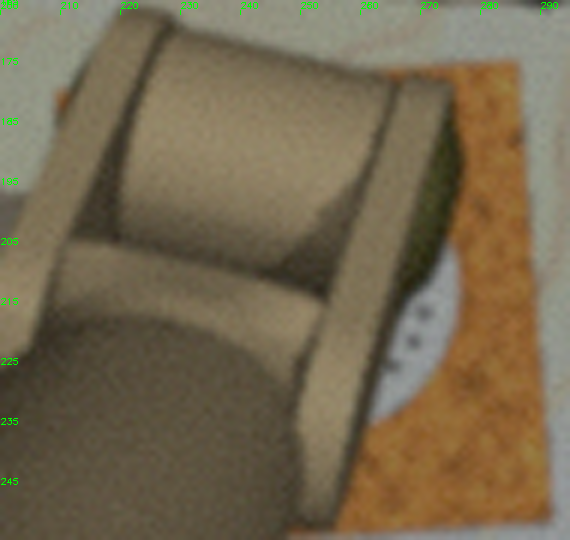

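```bash
cat > ov.py <<'E'
from h import *
import sys
def ov(c,tag):
    for n,box in (("scene",(355,245,95,72)),("top",(92,220,95,85))):
        im=cv2.imread(f"pics/{n}0.png"); x0,y0,w,h=box;k=8
        g=cv2.resize(im[y0:y0+h,x0:x0+w],None,fx=k,fy=k,interpolation=cv2.INTER_CUBIC)
        g=cv2.convertScaleAbs(g,alpha=1.6,beta=10)
        t=np.linspace(0,2*np.pi,400)
        for r,z,col in ((.094,.036,(0,255,0)),(.072,.036,(0,255,255)),(.072,.02,(255,0,255))):
            P=np.c_[c[0]+r*np.cos(t),c[1]+r*np.sin(t),0*t+z]
            for u in proj(n,P): cv2.circle(g,(int((u[0]-x0+.5)*k),int((u[1]-y0+.5)*k)),1,col,-1)
        cv2.imwrite(f"pics/ov_{n}_{tag}.png",g)
ov((.4314,.2764),"a")
E
python3 ov.py
```

```text
(no output)
```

View pics/ov_scene_a.png

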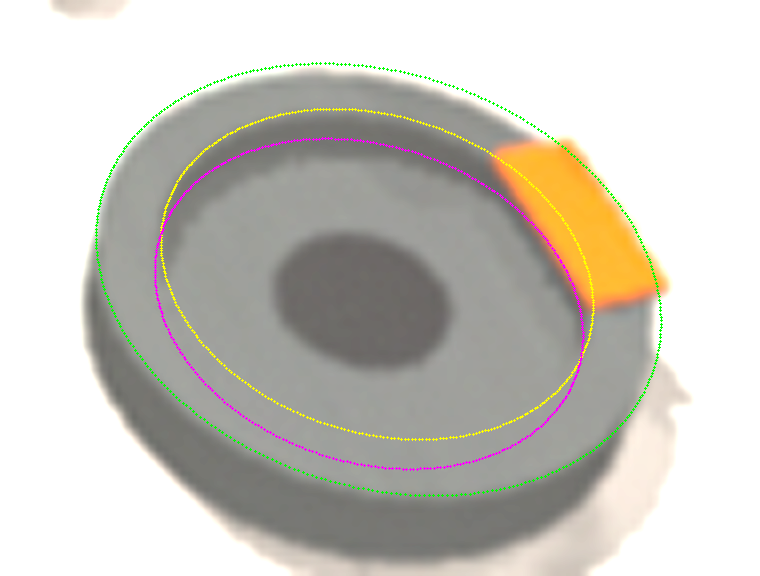

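View pics/ov_top_a.png

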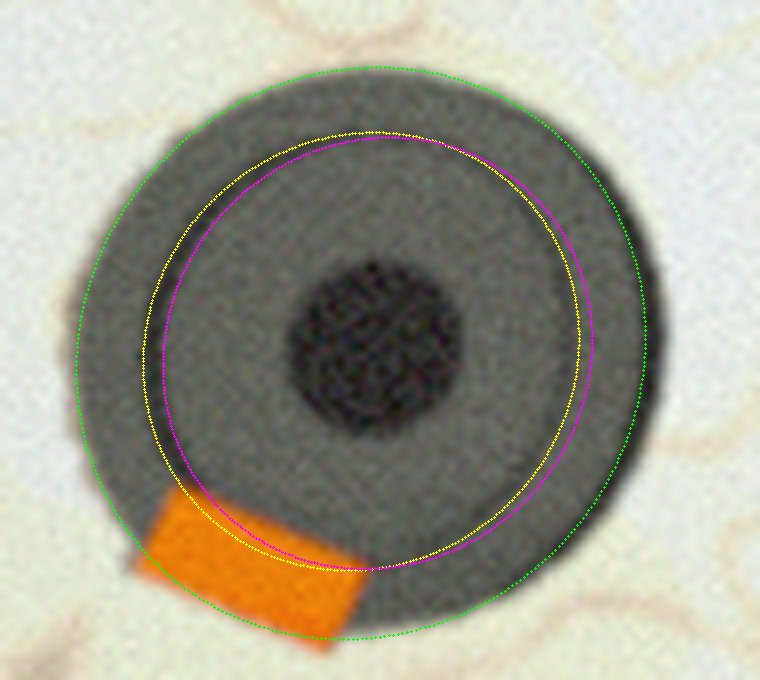

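{"fn": "play_rows", "kwargs": {"travel": [[0,0,0.5],[0,0,1.5],[0,0,2.5],[0,0,2.5],[0,0,2.5],[-0.3,1,1],[-1,2.5,0],[-1,2.5,0],[-1,2.5,0],[-1,2.5,0],[-1,2.5,0],[-1,2.5,0]], "rotation": [[0,0,0],[0,0,0],[0,0,0],[0,0,0],[0,0,0],[0,0,0.05],[0,0,0.08],[0,0,0.08],[0,0,0.08],[0,0,0.08],[0,0,0.08],[0,0,0.08]], "claw": [0.6,0.6,0.6,0.6,0.6,0.6,0.6,0.6,0.6,0.6,0.6,0.6]}}

```text
time_s: 17.07
position: [0.5007, 0.1371, 0.126]
tool_rot: [[-0.006, 0.65, -0.76], [-0.004, -0.76, -0.65], [-1.0, -0.001, 0.007]]
ft_force: [0.3, -0.0, -3.6]
grip_width: 0.0105
```

```bash
cat >> h.py <<'E'
ty=np.radians(-22.9); TX=np.array([np.cos(ty),np.sin(ty),0]);TY=np.array([-np.sin(ty),np.cos(ty),0])
TC=np.array([.4312,.2762,.020]); DB=.0123
def tpose(alpha,dx,h,dy=0):
    "TCP pose for plate origin at (dx,dy,h) m in seat frame, tilt alpha deg, -x edge low"
    a=np.radians(alpha); n=-np.sin(a)*TX+np.cos(a)*EZ   # plate axis
    R=Rtool(-n,TX*np.cos(a)+np.sin(a)*EZ)
    return TC+dx*TX+dy*TY+h*EZ+DB*n, R
def tnow():
    o=env.observe();n=-o['tool_rot'][:,0];p=o['position']-DB*n-TC
    print("dx %.1f dy %.1f h %.1f mm  tiltx %.2f tilty %.2f deg"%(p@TX*1e3,p@TY*1e3,p[2]*1e3,np.degrees(np.arcsin(-n@TX)),np.degrees(np.arcsin(-n@TY))),"F tray",np.round([o['ft_force']@TX,o['ft_force']@TY,o['ft_force'][2]],1),"w",round(o['grip_width'],4),"t",round(o['time_s'],2))
E
python3 -c "
from h import *
rem(*tpose(12,.012,.08)); tnow()
im=env.get_image('scene')[:,:,::-1].copy();cv2.imwrite('pics/scene13.png',im)
g=.44
m=(atz('top',(115-g,280.6-g),.041)+atz('top',(138.4-g,291-g),.041))/2;print('centre from lip, top view',m+.063*TX)
"
```

```text
t 17.07 shift cm [-6.08 13.54 -1.4 ] len 14.91 rotvec [-0.1193 -0.1759  0.4623] len 0.509 w 0.0105
q [ 2.3 24.9 88.4 -0.2 67.  51.9] F [ 0.3 -0.  -3.6]
dx 118.1 dy -101.1 h 93.7 mm  tiltx -0.25 tilty -0.35 deg F tray [ 0.3  0.1 -3.6] w 0.0105 t 17.07
centre from lip, top view [0.43181339 0.27437957 0.041     ]
```

View pics/scene13.png

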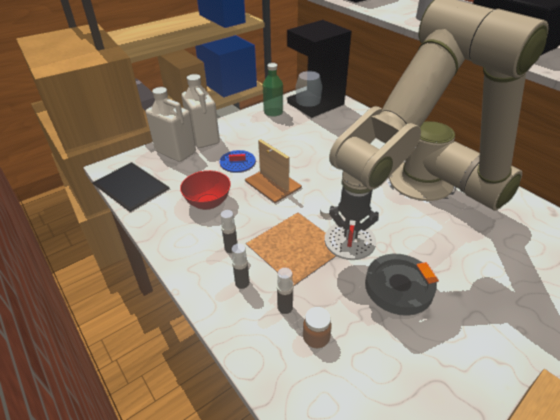

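{"fn": "play_rows", "kwargs": {"travel": [[-0.9,1.9,0],[-0.9,1.9,0],[-0.9,1.9,0],[-0.9,1.9,0],[-0.9,1.9,-0.3],[-0.9,1.9,-0.4],[-0.5,1.9,-0.4],[0,0,0],[0,0,0]], "rotation": [[-0.017,-0.025,0.066],[-0.017,-0.025,0.066],[-0.017,-0.025,0.066],[-0.017,-0.025,0.066],[-0.017,-0.025,0.066],[-0.017,-0.025,0.066],[-0.017,-0.025,0.066],[0,0,0],[0,0,0]], "claw": [0.6,0.6,0.6,0.6,0.6,0.6,0.6,0.6,0.6]}}

```text
time_s: 17.87
position: [0.4319, 0.2811, 0.1143]
tool_rot: [[0.192, 0.914, -0.358], [-0.081, -0.349, -0.934], [-0.978, 0.209, 0.007]]
ft_force: [0.2, -0.2, -3.6]
grip_width: 0.01
```

```bash
python3 -c "
from h import *
rem(*tpose(12,.012,.05)); tnow()
"
```

```text
t 17.87 shift cm [ 0.8  -0.86 -3.23] len 3.43 rotvec [ 0.0071 -0.0018 -0.0333] len 0.034 w 0.01
q [ 24.4  23.4  95.  -11.   53.9  51.2] F [ 0.2 -0.2 -3.6]
dx 1.3 dy 4.8 h 82.3 mm  tiltx 12.06 tilty -0.01 deg F tray [ 0.2 -0.1 -3.6] w 0.01 t 17.87
```

{"fn": "play_rows", "kwargs": {"travel": [[0.4,-0.4,-0.8],[0.4,-0.4,-1.2],[0,0,-1.2],[0,0,0],[0,0,0]], "rotation": [[0.003,-0.001,-0.016],[0.004,-0.001,-0.017],[0,0,0],[0,0,0],[0,0,0]], "claw": [0.6,0.6,0.6,0.6,0.6]}}

```text
time_s: 18.28
position: [0.4426, 0.269, 0.0804]
tool_rot: [[0.19, 0.896, -0.401], [-0.082, -0.392, -0.916], [-0.978, 0.207, -0.001]]
ft_force: [-0.2, -0.2, -4.2]
grip_width: 0.0097
```

```bash
python3 -c "
from h import *
rem(*tpose(12,.012,.0185)); tnow()
for n in ('scene','top'):
    im=env.get_image(n)[:,:,::-1].copy();cv2.imwrite(f'pics/{n}14.png',im)
    crop(im,*((355,225,95,92) if n=='scene' else (92,205,95,100)),6,f'pics/{n}14c.png')
"
```

```text
t 18.28 shift cm [-0.27  0.35 -2.99] len 3.02 rotvec [-0.0013 -0.0007  0.0125] len 0.013 w 0.0097
q [ 22.5  26.4  97.  -11.4  48.8  53. ] F [-0.2 -0.2 -4.2]
dx 15.8 dy -2.2 h 48.4 mm  tiltx 11.93 tilty -0.10 deg F tray [-0.1 -0.3 -4.2] w 0.0097 t 18.28
```

View pics/scene14c.png

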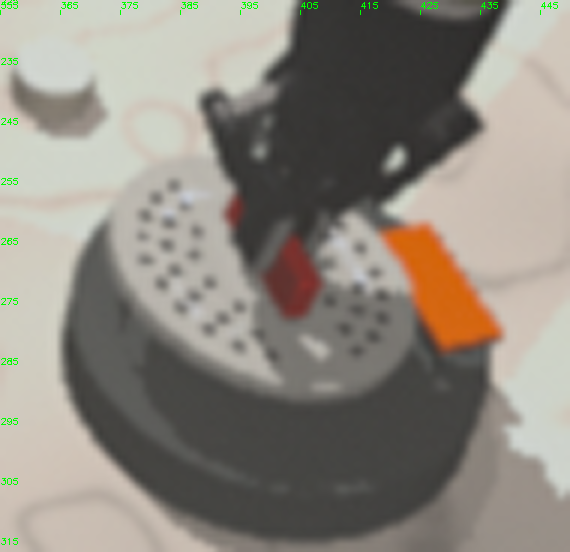

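View pics/top14c.png

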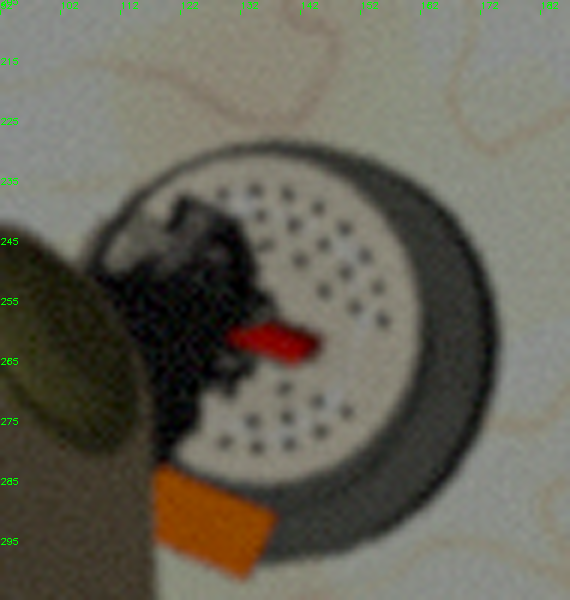

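```bash
python3 -c "
from h import *
o=env.observe();R=o['tool_rot'];n=-R[:,0];c=o['position']-DB*n+.008*n
t=np.linspace(0,2*np.pi,720)
P=c+.07*(np.cos(t)[:,None]*R[:,1]+np.sin(t)[:,None]*R[:,2])
for nm,box,k in (('scene',(355,225,95,92),6),('top',(92,205,95,100),6)):
    im=cv2.imread(f'pics/{nm}14.png');x0,y0,w,h=box
    g=cv2.resize(im[y0:y0+h,x0:x0+w],None,fx=k,fy=k,interpolation=cv2.INTER_CUBIC)
    for u in proj(nm,P): cv2.circle(g,(int((u[0]-x0+.5)*k),int((u[1]-y0+.5)*k)),1,(0,255,0),-1)
    cv2.imwrite(f'pics/{nm}14o.png',g)
"
```

```text
(no output)
```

View pics/scene14o.png

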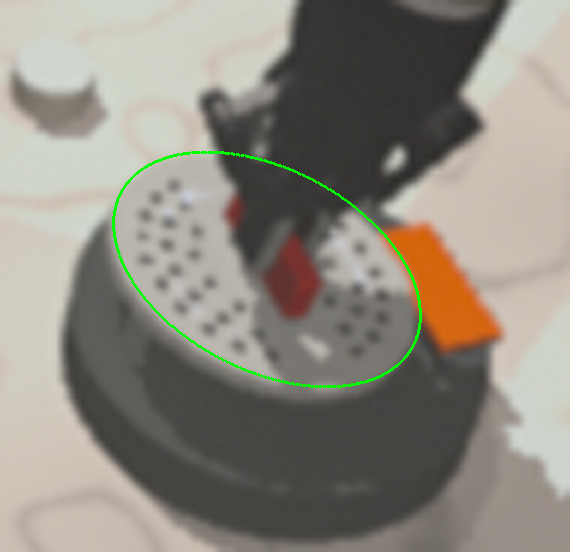

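View pics/top14o.png

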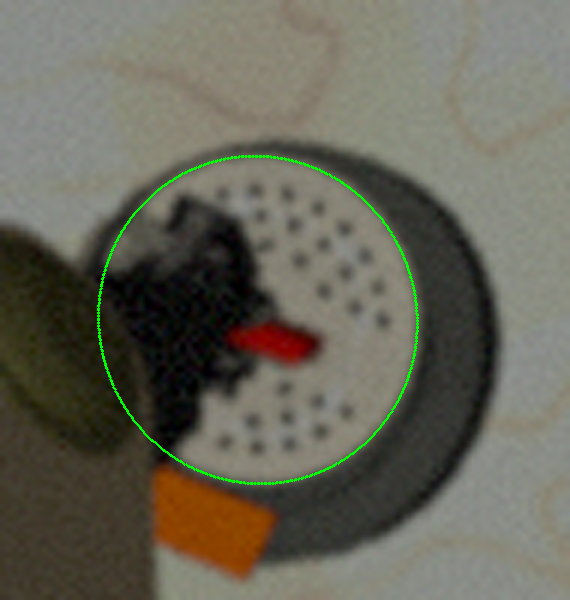

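{"fn": "play_rows", "kwargs": {"travel": [[-0.2,0.3,-0.5],[0,0,-0.8],[0,0,-0.8],[0,0,-0.6],[0,0,0],[0,0,0]], "rotation": [[-0.001,-0.001,0.012],[0,0,0],[0,0,0],[0,0,0],[0,0,0],[0,0,0]], "claw": [0.6,0.6,0.6,0.6,0.6,0.6]}}

```text
time_s: 18.88
position: [0.4409, 0.2726, 0.0523]
tool_rot: [[0.195, 0.901, -0.388], [-0.079, -0.38, -0.921], [-0.978, 0.21, -0.003]]
ft_force: [1.1, -0.1, -3.4]
grip_width: 0.0099
```

```bash
python3 -c "
from h import *
rem(*tpose(12,.012,.0185)); tnow()
"
```

```text
t 18.88 shift cm [-0.1  -0.01 -0.18] len 0.2 rotvec [-0.0015  0.0031 -0.0008] len 0.004 w 0.0099
q [ 22.9  28.9  98.8 -12.3  44.3  54. ] F [ 1.1 -0.1 -3.4]
dx 12.9 dy 0.5 h 20.3 mm  tiltx 12.13 tilty 0.16 deg F tray [ 1.   0.3 -3.4] w 0.0099 t 18.88
```

{"fn": "play_rows", "kwargs": {"travel": [[0,0,-0.3],[0,0,0],[-0.3,0.12,0],[-0.3,0.12,0],[-0.2,0.08,0],[0,0,0],[0,0,0]], "rotation": [[-0.001,0.003,0],[0,0,0],[0,0,0],[0,0,0],[0,0,0],[0,0,0],[0,0,0]], "claw": [0.6,0.6,0.6,0.6,0.6,0.6,0.6]}}

```text
time_s: 19.47
position: [0.4322, 0.2765, 0.0496]
tool_rot: [[0.192, 0.901, -0.388], [-0.08, -0.38, -0.922], [-0.978, 0.208, -0.001]]
ft_force: [0.1, -0.2, -3.7]
grip_width: 0.0101
```

```bash
python3 -c "
from h import *
rem(*tpose(12,.0,.017)); tnow()
"
```

```text
t 19.47 shift cm [-0.34  0.07 -0.06] len 0.35 rotvec [-0.0009  0.0009 -0.0011] len 0.002 w 0.0101
q [ 23.8  28.9  99.6 -12.6  43.8  55.1] F [ 0.1 -0.2 -3.7]
dx 3.4 dy 0.7 h 17.6 mm  tiltx 12.03 tilty 0.08 deg F tray [ 0.2 -0.1 -3.7] w 0.0101 t 19.47
```

{"fn": "play_rows", "kwargs": {"travel": [[-0.2,0.04,0],[-0.1,0.03,0],[0,0,0]], "rotation": [[0,0,0],[0,0,0],[0,0,0]], "claw": [0.6,0.6,0.6]}}

```text
time_s: 19.72
position: [0.4289, 0.2774, 0.0499]
tool_rot: [[0.193, 0.901, -0.388], [-0.08, -0.38, -0.922], [-0.978, 0.209, -0.002]]
ft_force: [-1.0, -0.0, -3.5]
grip_width: 0.0098
```

```bash
python3 -c "
from h import *
tnow()
"
```

```text
dx 0.0 dy 0.2 h 17.8 mm  tiltx 12.05 tilty 0.10 deg F tray [-0.9 -0.4 -3.5] w 0.0098 t 19.72
```

{"fn": "play_rows", "kwargs": {"travel": [[-0.1,0.04,0],[-0.1,0.04,0],[0,0,0]], "rotation": [[0,0,0],[0,0,0],[0,0,0]], "claw": [0.6,0.6,0.6]}}

```text
time_s: 19.97
position: [0.427, 0.2782, 0.05]
tool_rot: [[0.193, 0.901, -0.388], [-0.079, -0.38, -0.922], [-0.978, 0.209, -0.002]]
ft_force: [-0.3, -0.3, -2.9]
grip_width: 0.0101
```

```bash
python3 -c "
from h import *
tnow()
"
```

```text
dx -2.1 dy 0.2 h 17.9 mm  tiltx 12.07 tilty 0.12 deg F tray [-0.1 -0.4 -2.9] w 0.0101 t 19.97
```

One more probe toward the lip wall to find the contact.

{"fn": "play_rows", "kwargs": {"travel": [[-0.1,0.04,0],[0,0,0]], "rotation": [[0,0,0],[0,0,0]], "claw": [0.6,0.6]}}

```text
time_s: 20.13
position: [0.4269, 0.2786, 0.0504]
tool_rot: [[0.196, 0.901, -0.387], [-0.079, -0.379, -0.922], [-0.977, 0.211, -0.003]]
ft_force: [0.5, 0.3, -3.3]
grip_width: 0.0103
```

```bash
python3 -c "
from h import *
tnow()
"
```

```text
dx -2.3 dy 0.6 h 18.3 mm  tiltx 12.19 tilty 0.17 deg F tray [ 0.4  0.5 -3.3] w 0.0103 t 20.13
```

{"fn": "play_rows", "kwargs": {"travel": [[-0.1,0.04,0],[0,0,0]], "rotation": [[0,0,0],[0,0,0]], "claw": [0.6,0.6]}}

```text
time_s: 20.3
position: [0.4269, 0.2788, 0.0507]
tool_rot: [[0.198, 0.901, -0.387], [-0.08, -0.379, -0.922], [-0.977, 0.213, -0.003]]
ft_force: [0.9, -0.7, -4.0]
grip_width: 0.0106
```

```bash
python3 -c "
from h import *
tnow()
"
```

```text
dx -2.4 dy 0.8 h 18.6 mm  tiltx 12.30 tilty 0.20 deg F tray [ 1.1 -0.3 -4. ] w 0.0106 t 20.3
```

```bash
python3 -c "
from h import *
rem(*tpose(7,-.0003,.0105))
"
```

```text
t 20.3 shift cm [ 0.27 -0.19 -0.8 ] len 0.86 rotvec [ 0.033   0.0866 -0.002 ] len 0.093 w 0.0106
q [ 24.4  28.5 100.2 -12.9  43.5  56. ] F [ 0.9 -0.7 -4. ]
```

{"fn": "play_rows", "kwargs": {"travel": [[0.18,-0.1,0],[0.03,-0.03,-0.25],[0.03,-0.03,-0.25],[0.03,-0.03,-0.25],[0,0,0],[0,0,0]], "rotation": [[0,0,0],[0.011,0.029,0],[0.011,0.029,0],[0.011,0.029,0],[0,0,0],[0,0,0]], "claw": [0.6,0.6,0.6,0.6,0.6,0.6]}}

```text
time_s: 20.8
position: [0.4286, 0.2773, 0.0427]
tool_rot: [[0.106, 0.916, -0.388], [-0.045, -0.385, -0.922], [-0.993, 0.115, -0.0]]
ft_force: [-0.5, 0.3, -3.8]
grip_width: 0.0105
```

```bash
python3 -c "
from h import *
tnow()
rem(*tpose(4,-.0003,.0062))
"
```

```text
dx -1.4 dy 0.0 h 10.4 mm  tiltx 6.63 tilty 0.02 deg F tray [-0.5  0.1 -3.8] w 0.0105 t 20.8
t 20.8 shift cm [ 0.15 -0.06 -0.42] len 0.45 rotvec [ 0.0176  0.0424 -0.0015] len 0.046 w 0.0105
q [22.  29.9 98.2 -6.3 47.4 48.9] F [-0.5  0.3 -3.8]
```

{"fn": "play_rows", "kwargs": {"travel": [[0.1,-0.04,0],[0.02,0,-0.2],[0.02,0,-0.2],[0,0,0],[0,0,0]], "rotation": [[0,0,0],[0.009,0.021,0],[0.009,0.021,0],[0,0,0],[0,0,0]], "claw": [0.6,0.6,0.6,0.6,0.6]}}

```text
time_s: 21.22
position: [0.429, 0.2771, 0.0382]
tool_rot: [[0.061, 0.92, -0.387], [-0.026, -0.386, -0.922], [-0.998, 0.066, 0.0]]
ft_force: [0.2, 0.0, -2.7]
grip_width: 0.0103
```

```bash
python3 -c "
from h import *
tnow()
rem(*tpose(0.5,-.0003,.0015))
for n in ('scene','top'):
    im=env.get_image(n)[:,:,::-1].copy();cv2.imwrite(f'pics/{n}15.png',im)
    crop(im,*((355,225,95,92) if n=='scene' else (92,205,95,100)),6,f'pics/{n}15c.png')
"
```

```text
dx -1.6 dy 0.0 h 5.9 mm  tiltx 3.78 tilty 0.00 deg F tray [ 0.2  0.1 -2.7] w 0.0103 t 21.22
t 21.22 shift cm [ 0.18 -0.08 -0.44] len 0.48 rotvec [ 0.0223  0.0527 -0.0023] len 0.057 w 0.0103
q [20.9 30.7 97.3 -3.4 49.4 45.9] F [ 0.2  0.  -2.7]
```

View pics/scene15c.png

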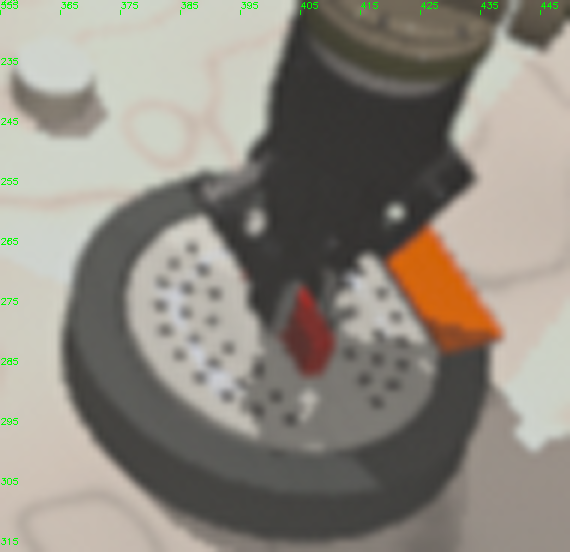

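View pics/top15c.png

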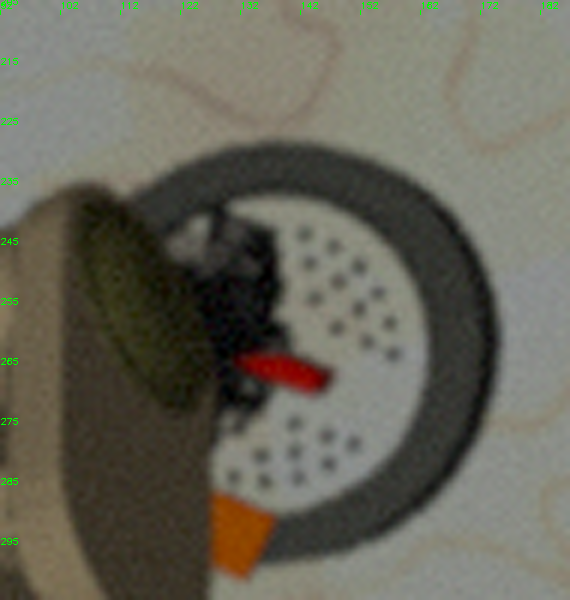

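{"fn": "play_rows", "kwargs": {"travel": [[0.15,-0.06,0],[0.04,-0.02,-0.15],[0.04,-0.02,-0.15],[0,0,0],[0,0,0]], "rotation": [[0,0,0],[0.01,0.022,0],[0.01,0.022,0],[0,0,0],[0,0,0]], "claw": [0.6,0.6,0.6,0.6,0.6]}}

```text
time_s: 21.73
position: [0.4314, 0.2762, 0.0351]
tool_rot: [[0.013, 0.922, -0.386], [-0.003, -0.386, -0.922], [-1.0, 0.013, -0.002]]
ft_force: [0.7, -0.6, -4.2]
grip_width: 0.0103
```

```bash
python3 -c "
from h import *
tnow()
rem(*tpose(0,-.0003,.0005))
"
```

```text
dx 0.3 dy 0.1 h 2.8 mm  tiltx 0.75 tilty 0.11 deg F tray [ 0.9 -0.2 -4.2] w 0.0103 t 21.73
t 21.73 shift cm [-0.05  0.01 -0.23] len 0.24 rotvec [ 0.0033  0.0128 -0.003 ] len 0.014 w 0.0103
q [19.6 31.5 96.  -0.5 51.8 42.7] F [ 0.7 -0.6 -4.2]
```

{"fn": "play_rows", "kwargs": {"travel": [[-0.05,0.01,-0.1],[0,0,-0.1],[0,0,-0.05],[0,0,0]], "rotation": [[0.002,0.006,0],[0.002,0.006,0],[0,0,0],[0,0,0]], "claw": [0.6,0.6,0.6,0.6]}}

```text
time_s: 22.07
position: [0.431, 0.2762, 0.0323]
tool_rot: [[-0.0, 0.922, -0.387], [0.001, -0.387, -0.922], [-1.0, -0.001, -0.001]]
ft_force: [-0.9, -0.6, -2.2]
grip_width: 0.0102
```

```bash
python3 -c "
from h import *
tnow()
rem(*tpose(0,-.0003,.0005))
for n in ('scene','top'):
    im=env.get_image(n)[:,:,::-1].copy();cv2.imwrite(f'pics/{n}16.png',im)
    crop(im,*((355,225,95,92) if n=='scene' else (92,205,95,100)),6,f'pics/{n}16c.png')
"
```

```text
dx -0.2 dy -0.1 h 0.0 mm  tiltx -0.05 tilty 0.05 deg F tray [-0.6 -0.9 -2.2] w 0.0102 t 22.07
t 22.07 shift cm [-0.    0.01  0.05] len 0.05 rotvec [-0.0011 -0.0004 -0.0027] len 0.003 w 0.0102
q [19.4 31.9 95.9  0.1 52.2 42.1] F [-0.9 -0.6 -2.2]
```

View pics/scene16c.png

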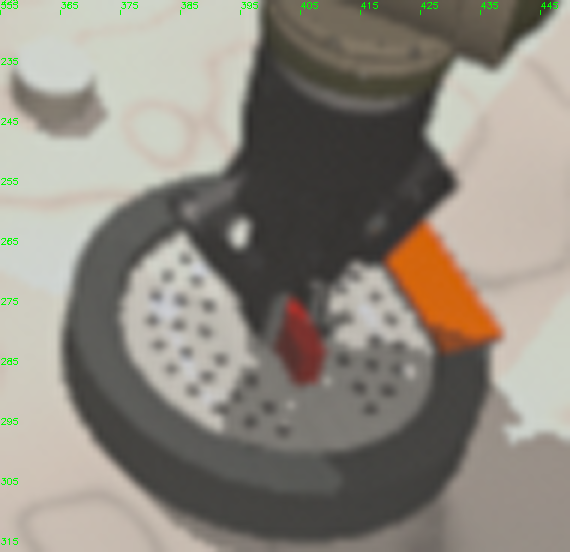

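{"fn": "play_rows", "kwargs": {"travel": [[0,0,0],[0,0,0],[0,0,0],[0,0,0],[0,0,0.5],[0,0,1],[0,0,2],[0,0,2.5],[0,0,2.5],[0,0,2.5],[0,0,0],[0,0,0]], "rotation": [[0,0,0],[0,0,0],[0,0,0],[0,0,0],[0,0,0],[0,0,0],[0,0,0],[0,0,0],[0,0,0],[0,0,0],[0,0,0],[0,0,0]], "claw": [2,3.5,3.5,3.5,3.5,3.5,3.5,3.5,3.5,3.5,3.5,3.5]}}

```text
time_s: 23.17
position: [0.4308, 0.2764, 0.1512]
tool_rot: [[0.003, 0.922, -0.386], [0.002, -0.386, -0.922], [-1.0, 0.002, -0.003]]
ft_force: [-1.4, -0.2, -1.2]
grip_width: 0.035
```

{"fn": "play_rows", "kwargs": {"travel": [[-2.5,-2,2],[-2.5,-2,2],[-2.5,-2,2],[-1,-3,2],[0,-3,1],[0,-3,0],[0,-3,0],[0,-3,0],[0,0,0]], "rotation": [[0,0,0],[0,0,0],[0,0,0],[0,0,0],[0,0,0],[0,0,0],[0,0,0],[0,0,0],[0,0,0]], "claw": [3.5,3.5,3.5,3.5,3.5,3.5,3.5,3.5,3.5]}}

```text
time_s: 23.92
position: [0.3381, 0.0591, 0.2396]
tool_rot: [[-0.003, 0.924, -0.381], [-0.001, -0.381, -0.924], [-1.0, -0.002, 0.002]]
ft_force: [0.6, 0.9, -0.8]
grip_width: 0.0351
```

```bash
python3 -c "
from h import *
for n in ('scene','top'):
    im=env.get_image(n)[:,:,::-1].copy();cv2.imwrite(f'pics/{n}17.png',im)
    crop(im,*((355,225,95,92) if n=='scene' else (92,205,95,100)),6,f'pics/{n}17c.png')
"
```

```text
(no output)
```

View pics/scene17c.png

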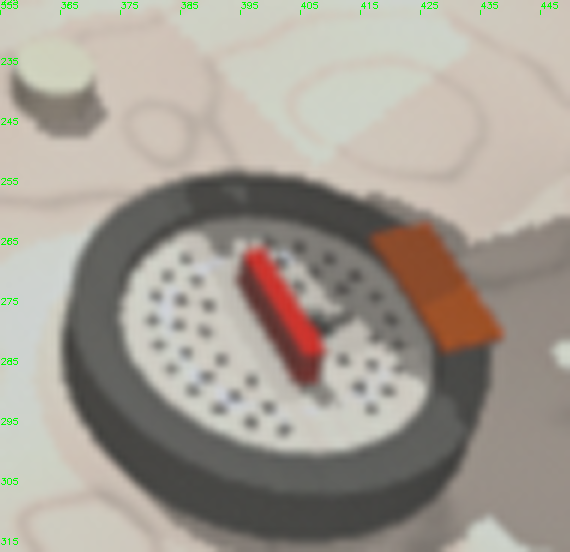

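View pics/top17c.png

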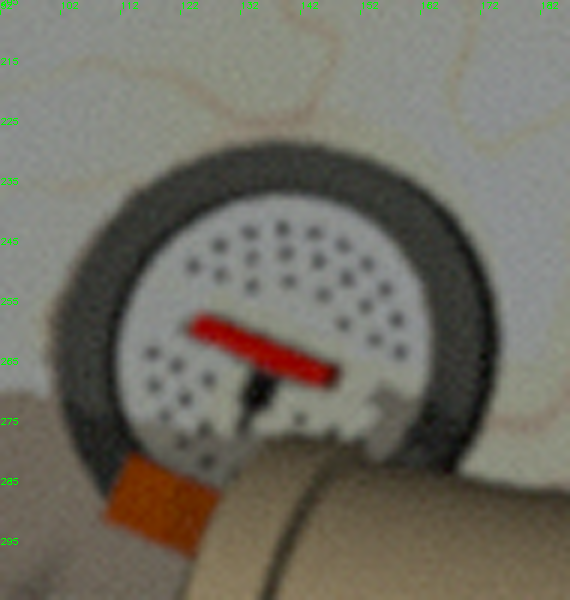

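View pics/scene17.png

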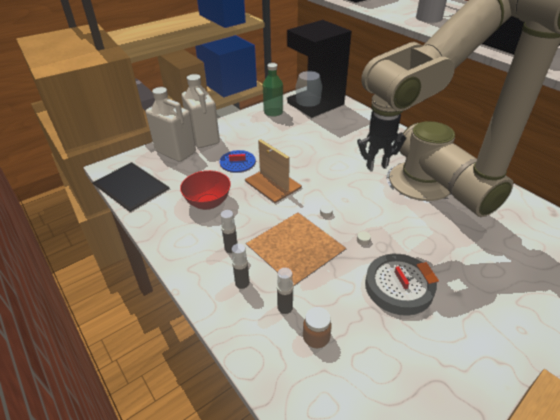

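```bash
python3 -c "
from h import *
print(env.observe()['qvel'].round(2), env.close_job())"
```

```text
the job is handed in; nothing more can be done
[ 3.27  0.39 -0.55  0.23  0.19  1.02] None
```

I finished the job and handed it in at about 24 s of the 66 s allowed. The interface gives no verdict, so what follows rests on my own checks.

**What I did**
- **Stand:** I held the plate by the ends of its red grip, raised it 17.4 mm and drew it off the stud without resistance.
- **Mat:** I laid it flat on the cork mat with the grip up and let go. The pictures showed it flat near the mat's centre.
- **Re-grasp:** I then took the red grip from above, across its thickness.
- **Tray:** I put the plate in at a 12° tilt with the low edge under the orange lip. It touched the wall about where expected, within 0.5 mm. I backed off, levelled it through 6.6°, 3.8° and 0.75° to flat, and let go.

**Last checks**
- **Before letting go:** the arm's reading put the plate 0.2 mm from the seat's axis, 0.0 mm above the recess bottom, with under 0.1° of tilt.
- **After letting go:** both pictures showed it flat and centred under the lip, with the arm clear. The pump bottles, jar, caps and bowl looked unmoved.

**What disagreed or went wrong**
- **Camera bias:** the scene camera was off by roughly 1 pixel, so its heights came out up to 4 mm low. I took horizontal positions from the top view instead, which agreed with the arm to about 2 mm.
- **Tilted-tool placing:** my first heading over the mat brought the wrist close to its joint limits. I turned the tool about 80° before setting the plate down.
- **At hand-in:** the arm still showed a small residual joint speed, up to about 3°/s. It was well clear of everything.

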